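Clear the turntable and hold its brake off with the D-bore knob

TASK

First lift the half-round rasp off the turntable and lay it flat on the rubber mat, in the gap between the boxwood straightedge and the chisel, parallel to them and with its handle at the same end as the chisel's handle. Then take the black knob with the pointer nose, turn it so its D-shaped bore matches the D-shaft on the gearbox, and push it onto the shaft and down against the sprung brass collar until the collar is at the bottom of its travel. Finish still holding the knob and keeping it pressed down; leave the finial, the straightedge, the chisel, the round knob and the rubbing stone where they are.

Things in the scene. Friction and masses are not known exactly. Their poses are not given: they have to be found in the camera images.
- turntable: Round steel turntable, fixed, 320 mm across. Origin under its centre on the table; its flat top is 60 mm above the table. The rasp and the finial stand on it at the start.
- rasp: Half-round rasp, 200 mm long, about 0.2 kg, flat underside. Origin at mid-length on the underside, x from handle to tip, z up. Rounded beech handle from x = -100 to -10 mm, 24 mm wide and 20 mm tall; steel blade from x = -10 to +100 mm, 22 mm wide and 8 mm thick. It balances near its origin.
- rasp_grip (a point): Point on the rasp's handle, 25 mm from the origin towards the handle end, 12 mm above the underside: a good place to grip across the handle. Axes as the rasp's.
- rasp_tip (a point): The free end of the rasp's blade.
- mat: Fixed black rubber mat, 260 mm (x) by 220 mm (y), 6 mm thick; origin at the centre of its underside, so its top is at z = 6 mm. The tools lie on it along its x axis with handles towards -x (the near end, towards the robot) and tips towards +x. Straightedge along y = +85 mm, chisel along y = -85 mm; the free gap for the rasp is centred on the mat's centre line.
- straightedge: Boxwood straightedge, 200 x 26 x 7 mm, loose on the mat. Origin at the centre of the underside, x along it. Leave in place.
- chisel: Chisel, 200 mm long, wooden handle (22 mm wide, 20 mm tall) to -x, steel to +x, loose on the mat. Origin at mid-length on the underside. Leave in place.
- shaft: Fixed upright steel D-shaft on the grey gearbox (110 x 90 mm, its top 50 mm above the table, with a hand crank on one side). Origin on the shaft's axis at the gearbox top, z up. The shaft is 20 mm in diameter and 34 mm tall above the gearbox, with a 3 mm chamfer at the tip; its full-length flat faces +x and lies 2.5 mm from the axis. It does not turn. The collar surrounds it.
- shaft_tip (a point): Centre of the shaft's upper end, 34 mm above the shaft's origin. Axes as the shaft's.
- collar (a joint): Sprung brass brake collar around the shaft, about 37 mm across, with a 9 mm wide pointer tab jutting to 36 mm from the axis on the side of the shaft's flat (the knob's nose belongs above it); its upper face is 16 mm above the shaft's origin at 0. The value is how far it is pushed down, in m, 0 to 0.008 (hard stop). It springs back: about 4 N starts it, about 10 N holds it at the bottom.
- knob: Black plastic knob with a pointer nose, about 0.12 kg, standing upright on the table. Origin at the centre of the underside, z up. Hub about 37 mm across, 32 mm tall; on top a bar grip 42 mm long (x), 14 mm wide (y), from z = 32 to 62 mm. On the shaft its underside rests on the collar: 16 mm above the shaft's origin, 8 mm when fully down.
- knob_bore (a point): Mouth of the knob's D-shaped blind bore, at the centre of its underside (the knob's origin); axes as the knob's. Bore 28 mm deep, 22.2 mm in diameter, its flat on the nose side (+x), 3.6 mm from the axis. It goes on only with the nose on the side of the shaft's flat, the knob's x along the shaft's x (within about 6 degrees).
- knob_nose (a point): End of the knob's pointer nose, 35 mm from the knob's axis along its +x, 24 mm above the underside; the nose is 9 mm wide and spans z = 18 to 30 mm.
- finial: Half-carved white marble finial on a 78 mm square foot, 145 mm tall, on the turntable. Origin under its centre. Leave in place.
- round_knob: Plain round black knob without nose or bar, 48 mm across, 46 mm tall; not the one wanted. Origin under its centre.
- rubbing_block: Grey rubbing stone, 65 x 42 x 30 mm. Origin under its centre. Leave in place.
Not all that is in view belongs to the job. What is shaped like the rasp but purple is not meant.

How it is judged:
On the way, in this order (a step that is already met when the one before it is completed fails the run):
1. the rasp lies flat in the gap on the mat, handle at the chisel-handle end, let go (y of rasp in the frame of mat between -0.035 and 0.035 m and x of rasp in the frame of mat between -0.045 and 0.045 m and z of rasp in the frame of mat below 0.012 m and angle between rasp's own z axis and vertical below 0.1 rad and angle between the x axis of rasp and the x axis of mat, either way round below 0.2 rad and x of rasp_tip in the frame of mat above 0.03 m and contact force between the fingers and rasp below 0.05 N and linear speed of rasp below 0.02 m/s), for 0.2 s.
2. the knob is on the D-shaft with its flat matched (horizontal distance between knob and shaft below 0.003 m and x of knob_nose in the frame of shaft above 0.03 m and angle between the x axis of knob and the x axis of shaft, either way round below 0.26 rad and angle between knob's own z axis and vertical below 0.12 rad and z of knob in the frame of shaft below 0.022 m), for 0.1 s.
At the end, for the whole second after the job is handed in: Rasp flat on the mat, released, within 35 mm of its centre line, 45 mm lengthwise, 0.2 rad of parallel, handle to -x; knob upright on the shaft (3 mm, 0.26 rad, nose to +x), underside under 11 mm above the shaft origin, collar held down over 6 mm, fingers on the knob (over 1 N) (y of rasp in the frame of mat between -0.035 and 0.035 m and x of rasp in the frame of mat between -0.045 and 0.045 m and z of rasp in the frame of mat below 0.012 m and angle between rasp's own z axis and vertical below 0.1 rad and angle between the x axis of rasp and the x axis of mat, either way round below 0.2 rad and x of rasp_tip in the frame of mat above 0.03 m and contact force between the fingers and rasp below 0.05 N and horizontal distance between knob and shaft below 0.003 m and x of knob_nose in the frame of shaft above 0.03 m and angle between the x axis of knob and the x axis of shaft, either way round below 0.26 rad and angle between knob's own z axis and vertical below 0.12 rad and z of knob in the frame of shaft below 0.011 m and value of joint collar above 0.006 m and contact force between the fingers and knob above 1 N); the arm keeps its last pose, push and grip.
It fails at once if the finial is moved more than 30 mm or tipped (distance of finial from where it was at the start of the episode above 0.03 m or angle between finial's own z axis and vertical above 0.3 rad).
It fails at once if another tool or stone is moved more than 30 mm (distance of any of straightedge, chisel, round_knob, rubbing_block from where it was at the start of the episode above 0.03 m).
It also fails if it takes over 51 s, if anything falls off the work surface, if the arm or the gripper's body presses on something with over 40 N, if the wrist force passes 120 N, or if a joint passes its speed limit or range.

ROBOT

A 6-joint arm with a two-finger parallel gripper is mounted at the origin on the work surface. World frame = base frame: x ahead of the robot, y to its left, z up, the work surface at z = 0. Lengths are in m, angles in rad, forces in N, time in s.
With the tool pointing down it reaches from about 0.35 to 0.775 m from the base axis. Payload 5.5 kg.
Tool frame: the origin (TCP) lies midway between the tips of the shut fingers; the grasp point (between the pads) lies 19 mm behind it; z points along the fingers, y is the line along which they close (so a half turn about z gives the same grasp; the last joint's range is limited). The gripper opens to 85 mm and grips with 20 to 120 N. Pads are 22 mm wide; open, the fingers measure 114 mm over their backs; the gripper's body (76 mm by 85 mm) begins 54 mm behind the grasp point. The pads swing forward as they close: fully open they stand 13 mm farther back than shut.
Start: joints at [-1.483, 0.313, 0.046, 1.304, 0, 1.431], TCP at [0.13, -0.56, 0.231] pointing down, gripper open.
Joint ranges: [-2.76, 2.76], [-0.86, 1.69], [-1.03, 1.26], [-2.2, 2.34], [-1.47, 1.5], [-3.14, 3.14]. Speed limits (rad/s): [2.57, 2.57, 3.14, 3.14, 3.14, 3.14].

INTERFACE

Orientations are given as a unit quaternion [x, y, z, w].
In Python, from station import manip, imaging gives the robot as it stands.
- The arm moves only by the tool jog_arm, never from a script. Its argument "deltas" is a list of rows, each an object with "dr": the turn, a rotation vector about the tool's x, y, z in units of 6 degrees (1.0 is 6 degrees), a list of three; "translation": the shift along the tool's x, y, z in units of 40 mm (1.0 is 40 mm), a list of three; "jaw": the closure, from 0 (fully open) to 1 (shut). A call has exactly 5 rows; each row shifts and turns the commanded pose from where the row before left it, along the tool's axes as they then stand; what a row does not reach is not made up. A row lasts 1/12 s, in which the tool goes at most 41.7 mm and 7.16 degrees, less where a joint would pass 70% of its speed; a pose out of reach is approached as far as the arm can. A call is refused whole if a number of a shift passes 1 or a number of a turn 1, either way. A call with a gripper value outside its range is refused whole. The fingers move at their own pace and stop on an object; the grip force is fixed at half the most. Time passes only in rows, so rows that do not move let the fingers close, or fill a call up. It gives the time, the measured TCP pose, the force, the opening and the grip force at its end, in the units of the state.
- manip.observe(): the state, without advancing time (a new reading comes with each control period).
- imaging.grab_frame(name): name is "side" or "top" or "wrist"; returns a dict with "image" (400x640x3 uint8, red, green, blue), "K" (3x3 intrinsics, pixels), "k1" (the pictures are not rectified: a ray, as slopes to the right and down, at radius r is drawn at 1 + k1 r^2 times it, then the intrinsics apply), "view" (4x4, takes a point from world to camera coordinates); the wrist camera has in their place "T_tool_cam" (4x4, takes a point from camera to tool coordinates, whose origin is the TCP and whose axes are the flange's). Camera axes: x right, y down, z forward; pixel columns grow to the right and rows downward; lengths in m; the calibration is good to about 2 mm. A picture is of the moment at which its call begins: read the wrist's pose just before it. There is no depth.
- manip.sign_off(): hands the job in; it is judged then, once.
The state is a dict: "clock": time; "qpos": joint angles; "joint_velocities": joint speeds; "joint_torque": joint torques, N m; "tcp_pos": TCP position; "eef_rot": TCP orientation; "wrist_force": force on the tool from outside, world axes, zero at the start; "moment": the same for the moment, N m; "gripper_width": finger opening in m; "finger_force": force on a finger pad.
Only numpy, scipy, OpenCV 4.12 (cv2) and the standard library are available. Lean on these libraries where they do the work, as an engineer would, in place of code of your own. Each camera call takes 0.05 s, during which the arm holds its last target. There are 200 camera calls.

## Working session

There is one attempt and no reset: what is moved stays moved. The work goes in short steps, Python scripts to look and compute and a tool call to move; the robot and the scene stay as the last step left them, time stands still between calls to the robot, and variables do not carry over. Pictures are saved under pics/ and viewed, at most 10 in all, crops included, and the job is handed in when it is done.

Besides the shell and the picture viewer there is one more tool, called after "Request:" as name([rows], argument=value, ...), one row to a line, values as JSON. jog_arm: Moves the arm, as the interface text tells. Its arguments: {"type":"object","properties":{"deltas":{"type":"array","items":{"type":"object","properties":{"dr":{"type":"array","items":{"type":"number"}},"translation":{"type":"array","items":{"type":"number"}},"jaw":{"type":"number"}}}}},"required":["deltas"]}

```bash
mkdir -p pics; ls; python3 - <<'E'
from station import manip, imaging
import cv2,numpy as np
s=manip.observe(); print(s)
for n in ["side","top"]:
    f=imaging.grab_frame(n); cv2.imwrite(f"pics/{n}0.png",f["image"][:,:,::-1]); np.savez(f"{n}0.npz",**f); print(n,f["K"],f["k1"],f["view"])
f=imaging.grab_frame("wrist");print(f["K"],f["k1"],f["T_tool_cam"])
E
```

```text
pics
{'clock': 0.0, 'qpos': array([-1.48259182e+00,  3.14015302e-01,  4.49750803e-02,  1.30363636e+00,
        2.28371716e-05,  1.43120326e+00]), 'joint_velocities': array([ 0.00068906,  0.00188824,  0.00019867, -0.00042233,  0.00018943,
       -0.00025889]), 'joint_torque': array([ 9.72082926e-04, -4.80629325e+01,  2.98529953e+01,  1.94372825e-02,
       -4.02616411e-05,  3.31469316e-06]), 'tcp_pos': array([ 0.129808  , -0.55961423,  0.23039883]), 'eef_rot': array([ 9.93520104e-01,  1.13652620e-01,  3.55680227e-05, -9.39522596e-04]), 'wrist_force': array([ 0.50014527,  0.50437889, -0.95881067]), 'moment': array([-0.01835299,  0.03284668,  0.00366002]), 'finger_force': 0.0, 'gripper_width': 0.08560419802954526}
side [[406.6391946    0.         317.8386016 ]
 [  0.         406.6391946  193.93142959]
 [  0.           0.           1.        ]] -0.016363768111097184 [[ 0.99733145 -0.06973163 -0.02162115 -0.54350343]
 [-0.06267504 -0.66590519 -0.74339903  0.11846652]
 [ 0.03744079  0.74277034 -0.66849862  1.25927966]
 [ 0.          0.          0.          1.        ]]
top [[516.6438296    0.         317.39820082]
 [  0.         516.6438296  202.79041642]
 [  0.           0.           1.        ]] 0.03076721865686729 [[ 0.0165601  -0.9996827   0.01898076  0.01249033]
 [-0.99644297 -0.01806924 -0.08230989  0.54357509]
 [ 0.08262674 -0.01755019 -0.99642602  1.48639098]
 [ 0.          0.          0.          1.        ]]
[[358.77262231   0.         318.99223836]
 [  0.         358.77262231 203.74301587]
 [  0.           0.           1.        ]] -0.036814383532587265 [[-1.11480686e-03 -9.50619691e-01 -3.10356183e-01  7.97123747e-02]
 [ 9.99999221e-01 -1.23409513e-03  1.88007011e-04 -1.92491004e-04]
 [-5.61732219e-04 -3.10355732e-01  9.50620326e-01 -1.43102748e-01]
 [ 0.00000000e+00  0.00000000e+00  0.00000000e+00  1.00000000e+00]]
```

View pics/top0.png

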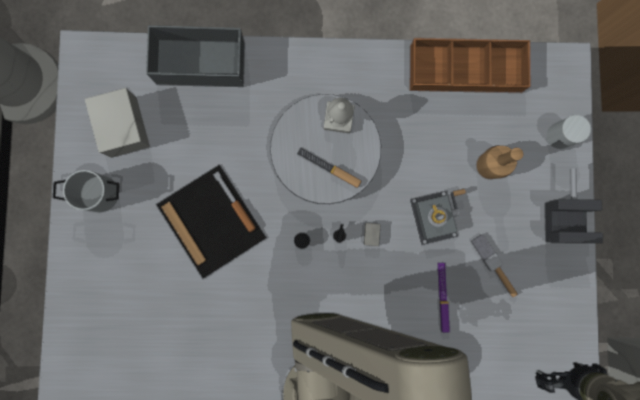

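View pics/side0.png

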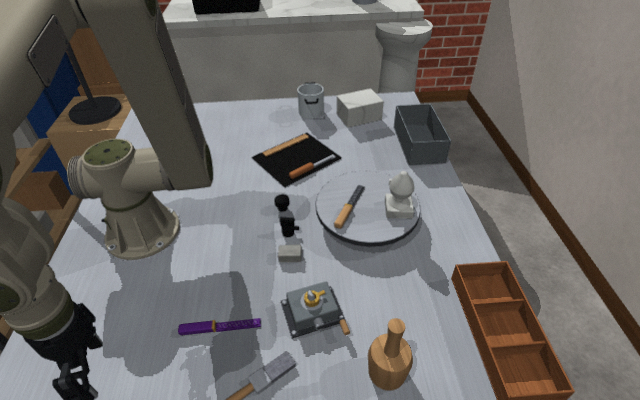

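The top view shows:
- mat at (211,222), with the straightedge on the lower-left and the chisel on the upper-right, its handle at (243,217)
- turntable at (325,148), with the rasp at about (330,168), handle to the lower right
- gearbox at (436,217)

The candidates for the knob are the round black one at (302,240) and the one with a nose at (340,234). The purple rasp at (443,297) is a decoy. I'll measure these and enlarge a crop to confirm.

```bash
cat > h.py <<'E'
import numpy as np,cv2
from scipy.spatial.transform import Rotation as R
def cam(f,s=None):
    """returns K,k1,world->cam 4x4"""
    if "view" in f: return f["K"],float(f["k1"]),f["view"]
    T=np.eye(4);T[:3,:3]=R.from_quat(s["eef_rot"]).as_matrix();T[:3,3]=s["tcp_pos"]
    return f["K"],float(f["k1"]),np.linalg.inv(T@f["T_tool_cam"])
def ray(c,uv):
    K,k1,V=c
    p=cv2.undistortPoints(np.array(uv,float).reshape(-1,1,2),K,np.array([k1,0,0,0,0.]))[:,0]
    d=np.c_[p,np.ones(len(p))]@V[:3,:3]
    return -V[:3,:3].T@V[:3,3],d
def onz(c,uv,z):
    o,d=ray(c,uv); return o+d*((z-o[2])/d[:,2])[:,None]
def proj(c,P):
    K,k1,V=c
    return cv2.projectPoints(np.array(P,float).reshape(-1,3),cv2.Rodrigues(V[:3,:3])[0],V[:3,3],K,np.array([k1,0,0,0,0.]))[0][:,0]
def tri(c1,u1,c2,u2):
    o1,d1=ray(c1,u1);o2,d2=ray(c2,u2)
    A=np.stack([d1[0],-d2[0]],1);t=np.linalg.lstsq(A,o2-o1,rcond=None)[0]
    a,b=o1+t[0]*d1[0],o2+t[1]*d2[0];return (a+b)/2,np.linalg.norm(a-b)
def blobs(img,lo,hi,box,amin=15):
    x0,y0,x1,y1=box
    m=cv2.inRange(cv2.cvtColor(img[y0:y1,x0:x1],cv2.COLOR_RGB2HSV),np.array(lo),np.array(hi))
    cs,_=cv2.findContours(m,cv2.RETR_EXTERNAL,cv2.CHAIN_APPROX_NONE)
    return [c[:,0]+[x0,y0] for c in sorted(cs,key=cv2.contourArea,reverse=True) if cv2.contourArea(c)>amin]
E
python3 - <<'E'
from h import *
T=np.load("top0.npz");S=np.load("side0.npz");t=cam(T);s=cam(S);I=T["image"]
def wrect(c,cs,z):
    p=onz(c,cs,z)[:,:2]; r=cv2.minAreaRect(p.astype(np.float32)*1000);print(np.round(r[0],1),np.round(r[1],1),round(r[2],1));return r
print("mat");b=blobs(I,(0,0,0),(180,255,45),(150,160,272,285));wrect(t,b[0],.006)
print("orange mat");
for b in blobs(I,(5,90,60),(25,255,255),(150,160,272,285))[:2]: wrect(t,b,.016)
print("rasp handle")
for b in blobs(I,(5,70,60),(25,255,255),(290,140,375,200))[:2]: wrect(t,b,.072)
print("rasp blade")
for b in blobs(I,(0,0,0),(180,255,85),(290,140,345,185))[:2]: print(b.mean(0));wrect(t,b,.068)
print("knobs")
for b in blobs(I,(0,0,0),(180,255,50),(285,220,362,255))[:2]: print(b.mean(0));wrect(t,b,.04)
print("gear");
for b in blobs(I,(15,100,90),(35,255,255),(410,185,460,245))[:3]: print(b.mean(0));wrect(t,b,.066)
a=cv2.resize(I[205:265,285:465],None,fx=4,fy=4,interpolation=cv2.INTER_CUBIC)
b=cv2.resize(S["image"][185:345,265:365],None,fx=3,fy=3,interpolation=cv2.INTER_CUBIC)
b2=cv2.resize(I[130:200,285:375],None,fx=4,fy=4)
o=np.zeros((600,800,3),np.uint8);o[:240,:720]=a;o[240:520,:360]=b2;b=cv2.resize(S["image"][190:270,265:365],None,fx=4,fy=4);o[240:560,380:780]=b
cv2.imwrite("pics/crop1.png",o[:,:,::-1])
E
```

```text
mat
[486.5 332.4] [253.8 213.8] 33.9
orange mat
[448.7 409.3] [203.7  30.1] 33.5
[501.5 239.3] [100.8  24.1] 35.0
rasp handle
[616.5 -54.9] [90.1 22.7] 61.1
rasp blade
[315.21917808 159.45205479]
[663.4  31.7] [105.8  20.7] 61.1
knobs
[301.80487805 240.2195122 ]
[434.   64.6] [40.  40.1] 1.0
[339.59459459 233.75675676]
[452.9 -45. ] [31.  41.9] 49.6
gear
[437.35483871 214.91935484]
[ 515.2 -320.1] [34.1 48.2] 89.8
```

View pics/crop1.png

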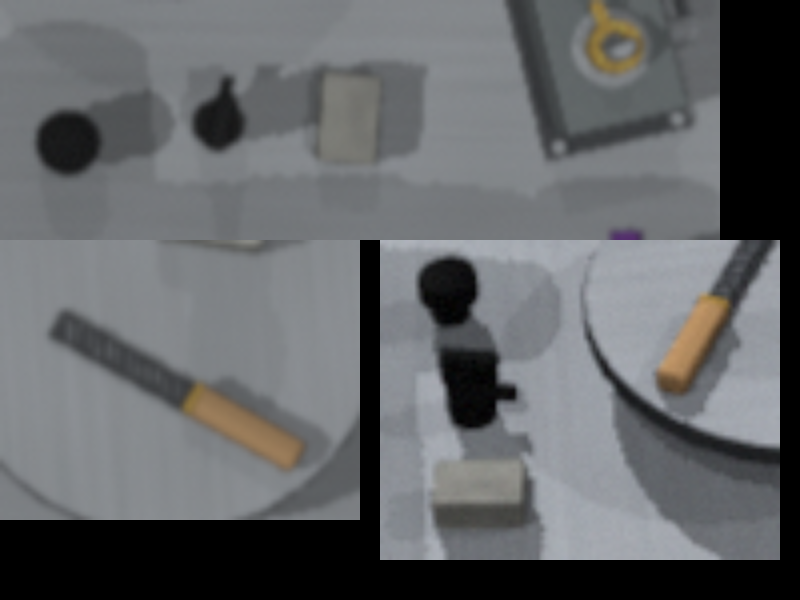

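The crop confirms the pointer knob is the one at top pixel (340,234). It has a bar on top and a nose pointing up the picture, which is about +x. The object at (302,240) is plain and round. The collar tab points up-left from the shaft at (438,216). The rasp lies at a yaw of about 61°, with its handle at the lower right. Next I plan the first move.

```bash
cat > plan.py <<'E'
from h import *
from station import manip
def plan(x,y,z,yaw,n,jaw,s=None,start=None):
    """rows (rounded) for a straight move with tool down; yaw of tool x, deg"""
    s=s or manip.observe();M=R.from_quat(s["eef_rot"]).as_matrix();p=s["tcp_pos"].copy()
    y0=np.degrees(np.arctan2(M[1,0],M[0,0]))
    if start: p,y0=np.array(start[:3],float),start[3]
    d=(yaw-y0+180)%360-180
    tgt=np.array([x,y,z]);yw=y0;out=[]
    for i in range(n):
        st=(tgt-p)/(n-i);c,q=np.cos(np.radians(yw)),np.sin(np.radians(yw))
        t=np.round(np.array([c*st[0]+q*st[1],q*st[0]-c*st[1],-st[2]])/.04,2)
        r=round(-((y0+d-yw))/(n-i)/6,2)
        w=t*.04;p=p+np.array([c*w[0]+q*w[1],q*w[0]-c*w[1],-w[2]]);yw-=r*6
        out.append('{"dr":[0,0,%g],"translation":[%g,%g,%g],"jaw":%g}'%(r,*t,jaw))
    print("from",np.round(s["tcp_pos"],4),round(y0,1),"to",np.round(p,4),round(yw,1))
    for i in range(0,n,5): print("["+",".join(out[i:i+5])+"]")
E
python3 - <<'E'
from plan import *
plan(.630,-.029,.215,-118.9,25,0.3)
T=np.load("top0.npz");t=cam(T);s=cam(np.load("side0.npz"))
print("finial foot px",onz(t,[[324,131],[352,131],[326,103]],.09))
E
```

```text
from [ 0.1298 -0.5597  0.2306] 13.1 to [ 0.6298 -0.0289  0.215 ] -118.9
[{"dr":[0,0,0.88],"translation":[0.61,-0.4,0.02],"jaw":0.3},{"dr":[0,0,0.88],"translation":[0.57,-0.46,0.02],"jaw":0.3},{"dr":[0,0,0.88],"translation":[0.52,-0.51,0.02],"jaw":0.3},{"dr":[0,0,0.88],"translation":[0.47,-0.55,0.02],"jaw":0.3},{"dr":[0,0,0.88],"translation":[0.42,-0.6,0.01],"jaw":0.3}]
[{"dr":[0,0,0.88],"translation":[0.36,-0.63,0.02],"jaw":0.3},{"dr":[0,0,0.88],"translation":[0.3,-0.66,0.01],"jaw":0.3},{"dr":[0,0,0.88],"translation":[0.24,-0.69,0.02],"jaw":0.3},{"dr":[0,0,0.88],"translation":[0.18,-0.71,0.01],"jaw":0.3},{"dr":[0,0,0.88],"translation":[0.11,-0.72,0.02],"jaw":0.3}]
[{"dr":[0,0,0.88],"translation":[0.05,-0.73,0.01],"jaw":0.3},{"dr":[0,0,0.88],"translation":[-0.02,-0.73,0.02],"jaw":0.3},{"dr":[0,0,0.88],"translation":[-0.09,-0.72,0.01],"jaw":0.3},{"dr":[0,0,0.88],"translation":[-0.15,-0.71,0.02],"jaw":0.3},{"dr":[0,0,0.88],"translation":[-0.22,-0.7,0.01],"jaw":0.3}]
[{"dr":[0,0,0.88],"translation":[-0.28,-0.67,0.02],"jaw":0.3},{"dr":[0,0,0.88],"translation":[-0.34,-0.64,0.01],"jaw":0.3},{"dr":[0,0,0.88],"translation":[-0.4,-0.61,0.02],"jaw":0.3},{"dr":[0,0,0.88],"translation":[-0.46,-0.57,0.01],"jaw":0.3},{"dr":[0,0,0.88],"translation":[-0.51,-0.53,0.02],"jaw":0.3}]
[{"dr":[0,0,0.88],"translation":[-0.55,-0.48,0.01],"jaw":0.3},{"dr":[0,0,0.88],"translation":[-0.6,-0.42,0.02],"jaw":0.3},{"dr":[0,0,0.88],"translation":[-0.63,-0.37,0.01],"jaw":0.3},{"dr":[0,0,0.88],"translation":[-0.66,-0.3,0.02],"jaw":0.3},{"dr":[0,0,0.87],"translation":[-0.69,-0.24,0.01],"jaw":0.3}]
finial foot px [[ 0.74111077  0.00785685  0.09      ]
 [ 0.74272922 -0.07119045  0.09      ]
 [ 0.82157836  0.00344959  0.09      ]]
```

Request:
jog_arm([
  {"dr": [0,0,0.88],"translation": [0.61,-0.4,0.02],"jaw": 0.3},
  {"dr": [0,0,0.88],"translation": [0.57,-0.46,0.02],"jaw": 0.3},
  {"dr": [0,0,0.88],"translation": [0.52,-0.51,0.02],"jaw": 0.3},
  {"dr": [0,0,0.88],"translation": [0.47,-0.55,0.02],"jaw": 0.3},
  {"dr": [0,0,0.88],"translation": [0.42,-0.6,0.01],"jaw": 0.3},
])

```text
clock: 0.57
tcp_pos: [0.2304, -0.4528, 0.2273]
eef_rot: [0.993, -0.119, -0.0, -0.0]
wrist_force: [0.2, -0.0, 0.0]
gripper_width: 0.0598
finger_force: 0.0
```

Request:
jog_arm([
  {"dr": [0,0,0.88],"translation": [0.36,-0.63,0.02],"jaw": 0.3},
  {"dr": [0,0,0.88],"translation": [0.3,-0.66,0.01],"jaw": 0.3},
  {"dr": [0,0,0.88],"translation": [0.24,-0.69,0.02],"jaw": 0.3},
  {"dr": [0,0,0.88],"translation": [0.18,-0.71,0.01],"jaw": 0.3},
  {"dr": [0,0,0.88],"translation": [0.11,-0.72,0.02],"jaw": 0.3},
])

```text
clock: 0.98
tcp_pos: [0.3302, -0.3465, 0.2244]
eef_rot: [0.94, -0.342, -0.0, -0.0]
wrist_force: [0.1, 0.1, -0.6]
gripper_width: 0.0598
finger_force: 0.0
```

Request:
jog_arm([
  {"dr": [0,0,0.88],"translation": [0.05,-0.73,0.01],"jaw": 0.3},
  {"dr": [0,0,0.88],"translation": [-0.02,-0.73,0.02],"jaw": 0.3},
  {"dr": [0,0,0.88],"translation": [-0.09,-0.72,0.01],"jaw": 0.3},
  {"dr": [0,0,0.88],"translation": [-0.15,-0.71,0.02],"jaw": 0.3},
  {"dr": [0,0,0.88],"translation": [-0.22,-0.7,0.01],"jaw": 0.3},
])

```text
clock: 1.4
tcp_pos: [0.3278, -0.308, 0.2243]
eef_rot: [0.877, -0.478, 0.018, -0.046]
wrist_force: [-0.3, -0.7, 0.1]
gripper_width: 0.06
finger_force: 0.0
```

Request:
jog_arm([
  {"dr": [0,0,0.88],"translation": [-0.28,-0.67,0.02],"jaw": 0.3},
  {"dr": [0,0,0.88],"translation": [-0.34,-0.64,0.01],"jaw": 0.3},
  {"dr": [0,0,0.88],"translation": [-0.4,-0.61,0.02],"jaw": 0.3},
  {"dr": [0,0,0.88],"translation": [-0.46,-0.57,0.01],"jaw": 0.3},
  {"dr": [0,0,0.88],"translation": [-0.51,-0.53,0.02],"jaw": 0.3},
])

```text
clock: 1.82
tcp_pos: [0.2352, -0.2552, 0.2429]
eef_rot: [0.798, -0.59, 0.033, -0.116]
wrist_force: [-0.4, 0.2, 0.6]
gripper_width: 0.0602
finger_force: 0.0
```

Request:
jog_arm([
  {"dr": [0,0,0.88],"translation": [-0.55,-0.48,0.01],"jaw": 0.3},
  {"dr": [0,0,0.88],"translation": [-0.6,-0.42,0.02],"jaw": 0.3},
  {"dr": [0,0,0.88],"translation": [-0.63,-0.37,0.01],"jaw": 0.3},
  {"dr": [0,0,0.88],"translation": [-0.66,-0.3,0.02],"jaw": 0.3},
  {"dr": [0,0,0.87],"translation": [-0.69,-0.24,0.01],"jaw": 0.3},
])

```text
clock: 2.23
tcp_pos: [0.1554, -0.1358, 0.2747]
eef_rot: [-0.671, 0.722, -0.031, 0.165]
wrist_force: [-0.8, -0.5, 1.1]
gripper_width: 0.0595
finger_force: 0.0
```

```bash
python3 - <<'E'
from plan import *
from station import imaging
s=manip.observe();f=imaging.grab_frame("wrist");c=cam(f,s);I=f["image"]
cv2.imwrite("pics/w1.png",I[:,:,::-1])
print(s["clock"],s["gripper_width"])
for b in blobs(I,(5,70,60),(25,255,255),(0,0,640,400),100)[:2]:
    p=onz(c,b,.07)[:,:2];r=cv2.minAreaRect(p.astype(np.float32)*1000);print(b.mean(0),r)
plan(.630,-.029,.10,-118.9,5,0.3)
E
```

```text
2.2333 0.05945508432271524
[ 51.875      191.47794118] ((618.5487060546875, -53.56906509399414), (109.88429260253906, 39.93132781982422), 59.942138671875)
from [ 0.1547 -0.1309  0.2756] -93.0 to [ 0.6301 -0.0292  0.1   ] -118.9
[{"dr":[0,0,0.86],"translation":[-0.63,-2.35,0.88],"jaw":0.3},{"dr":[0,0,0.86],"translation":[-0.84,-2.28,0.88],"jaw":0.3},{"dr":[0,0,0.87],"translation":[-1.04,-2.19,0.88],"jaw":0.3},{"dr":[0,0,0.86],"translation":[-1.24,-2.09,0.87],"jaw":0.3},{"dr":[0,0,0.87],"translation":[-1.42,-1.98,0.88],"jaw":0.3}]
```

View pics/w1.png

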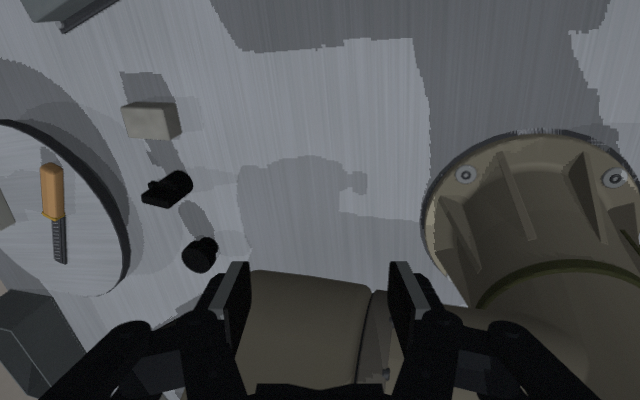

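The wrist picture shows the arm drifted to near its base and tilted. The rasp handle is at (52,190) and the knob at (165,188). I'll check the joints to see which limit it ran into.

```bash
python3 - <<'E'
from plan import *
s=manip.observe();print(np.round(s["qpos"],3),s["tcp_pos"],R.from_quat(s["eef_rot"]).as_matrix().round(3))
E
```

```text
[-1.624 -0.404 -0.572  1.606  0.275  3.141] [ 0.15466989 -0.13085038  0.27557805] [[-0.051 -0.958  0.281]
 [-0.978  0.105  0.18 ]
 [-0.202 -0.266 -0.943]]
```

The last joint hit its +3.14 limit, so the turn has to go the other way (yaw increasing). I'll first recover an upright tool pose, then turn the long way round.

```bash
cat > plan.py <<'E'
from h import *
from station import manip
def down(yaw): return R.from_euler('z',yaw,degrees=True)*R.from_quat([1,0,0,0])
def yawof(s):
    M=R.from_quat(s["eef_rot"]).as_matrix();return np.degrees(np.arctan2(M[1,0],M[0,0]))
def plan(x,y,z,yaw,n,jaw,turn=None,start=None,show=True):
    """rows (rounded) for a straight move to tool down at yaw (deg); turn = signed yaw change if given; start=(p,R)"""
    s=manip.observe();p,q=(s["tcp_pos"].copy(),R.from_quat(s["eef_rot"])) if start is None else start
    p0=p;tgt=np.array([x,y,z]);out=[]
    for i in range(n):
        k=n-i;t=np.round(q.inv().apply((tgt-p)/k)/.04,2)
        if turn is None: r=(q.inv()*down(yaw)).as_rotvec()/k
        else: r=(q.inv()*down(yaw-turn*(k-1)/n)).as_rotvec()
        r=np.round(np.degrees(r)/6,2)
        p=p+q.apply(t*.04);q=q*R.from_rotvec(np.radians(r*6))
        out.append('{"dr":[%g,%g,%g],"translation":[%g,%g,%g],"jaw":%g}'%(*(r+0.),*(t+0.),jaw))
    print("from",np.round(p0,4),"to",np.round(p,4),"clock",s["clock"])
    for i in range(0,n,5): print("["+",".join(out[i:i+5])+"]")
    return p,q
E
python3 - <<'E'
from plan import *
plan(.33,-.3465,.24,-30,15,.3)
E
```

```text
from [ 0.1547 -0.1309  0.2756] to [ 0.3301 -0.3466  0.2401] clock 2.2833
[{"dr":[-0.23,0.02,-0.71],"translation":[0.35,-0.3,0.07],"jaw":0.3},{"dr":[-0.23,0.02,-0.71],"translation":[0.37,-0.28,0.07],"jaw":0.3},{"dr":[-0.23,0.02,-0.71],"translation":[0.39,-0.25,0.06],"jaw":0.3},{"dr":[-0.23,0.02,-0.71],"translation":[0.41,-0.22,0.06],"jaw":0.3},{"dr":[-0.23,0.02,-0.71],"translation":[0.42,-0.19,0.05],"jaw":0.3}]
[{"dr":[-0.23,0.02,-0.71],"translation":[0.44,-0.16,0.05],"jaw":0.3},{"dr":[-0.23,0.02,-0.71],"translation":[0.45,-0.13,0.05],"jaw":0.3},{"dr":[-0.23,0.02,-0.71],"translation":[0.45,-0.1,0.04],"jaw":0.3},{"dr":[-0.22,0.02,-0.71],"translation":[0.46,-0.07,0.04],"jaw":0.3},{"dr":[-0.23,0.02,-0.71],"translation":[0.46,-0.03,0.04],"jaw":0.3}]
[{"dr":[-0.22,0.02,-0.71],"translation":[0.46,0,0.05],"jaw":0.3},{"dr":[-0.23,0.02,-0.71],"translation":[0.46,0.04,0.05],"jaw":0.3},{"dr":[-0.22,0.02,-0.71],"translation":[0.46,0.07,0.05],"jaw":0.3},{"dr":[-0.23,0.02,-0.71],"translation":[0.46,0.1,0.05],"jaw":0.3},{"dr":[-0.22,0.02,-0.72],"translation":[0.45,0.13,0.05],"jaw":0.3}]
```

Request:
jog_arm([
  {"dr": [-0.23,0.02,-0.71],"translation": [0.35,-0.3,0.07],"jaw": 0.3},
  {"dr": [-0.23,0.02,-0.71],"translation": [0.37,-0.28,0.07],"jaw": 0.3},
  {"dr": [-0.23,0.02,-0.71],"translation": [0.39,-0.25,0.06],"jaw": 0.3},
  {"dr": [-0.23,0.02,-0.71],"translation": [0.41,-0.22,0.06],"jaw": 0.3},
  {"dr": [-0.23,0.02,-0.71],"translation": [0.42,-0.19,0.05],"jaw": 0.3},
])

```text
clock: 2.7
tcp_pos: [0.2106, -0.2093, 0.2634]
eef_rot: [0.804, -0.583, 0.023, -0.113]
wrist_force: [-1.0, -0.3, 0.8]
gripper_width: 0.0599
finger_force: 0.0
```

```bash
python3 - <<'E'
from plan import *
s=manip.observe();print(np.round(s["qpos"],3))
plan(.33,-.3465,.24,-30,10,.3)
E
```

```text
[-1.281 -0.206 -0.451  1.427  0.208  3.106]
from [ 0.2106 -0.2093  0.2634] to [ 0.3301 -0.3464  0.24  ] clock 2.7
[{"dr":[-0.23,0.01,-0.7],"translation":[0.42,-0.17,0.05],"jaw":0.3},{"dr":[-0.22,0.01,-0.7],"translation":[0.44,-0.13,0.05],"jaw":0.3},{"dr":[-0.23,0.01,-0.69],"translation":[0.44,-0.1,0.05],"jaw":0.3},{"dr":[-0.22,0.01,-0.7],"translation":[0.45,-0.07,0.05],"jaw":0.3},{"dr":[-0.23,0.01,-0.69],"translation":[0.45,-0.04,0.05],"jaw":0.3}]
[{"dr":[-0.23,0.02,-0.7],"translation":[0.46,-0.01,0.05],"jaw":0.3},{"dr":[-0.22,0.01,-0.69],"translation":[0.46,0.02,0.05],"jaw":0.3},{"dr":[-0.23,0.02,-0.7],"translation":[0.45,0.05,0.05],"jaw":0.3},{"dr":[-0.22,0.01,-0.69],"translation":[0.45,0.09,0.05],"jaw":0.3},{"dr":[-0.23,0.02,-0.7],"translation":[0.44,0.11,0.05],"jaw":0.3}]
```

Request:
jog_arm([
  {"dr": [-0.23,0.01,-0.7],"translation": [0.42,-0.17,0.05],"jaw": 0.3},
  {"dr": [-0.22,0.01,-0.7],"translation": [0.44,-0.13,0.05],"jaw": 0.3},
  {"dr": [-0.23,0.01,-0.69],"translation": [0.44,-0.1,0.05],"jaw": 0.3},
  {"dr": [-0.22,0.01,-0.7],"translation": [0.45,-0.07,0.05],"jaw": 0.3},
  {"dr": [-0.23,0.01,-0.69],"translation": [0.45,-0.04,0.05],"jaw": 0.3},
])

```text
clock: 3.12
tcp_pos: [0.2696, -0.278, 0.2514]
eef_rot: [0.902, -0.429, 0.011, -0.058]
wrist_force: [-0.6, 0.3, -0.2]
gripper_width: 0.0592
finger_force: 0.0
```

Request:
jog_arm([
  {"dr": [-0.23,0.02,-0.7],"translation": [0.46,-0.01,0.05],"jaw": 0.3},
  {"dr": [-0.22,0.01,-0.69],"translation": [0.46,0.02,0.05],"jaw": 0.3},
  {"dr": [-0.23,0.02,-0.7],"translation": [0.45,0.05,0.05],"jaw": 0.3},
  {"dr": [-0.22,0.01,-0.69],"translation": [0.45,0.09,0.05],"jaw": 0.3},
  {"dr": [-0.23,0.02,-0.7],"translation": [0.44,0.11,0.05],"jaw": 0.3},
])

```text
clock: 3.53
tcp_pos: [0.3296, -0.3466, 0.2395]
eef_rot: [0.966, -0.259, -0.0, -0.0]
wrist_force: [-0.4, 0.3, -0.7]
gripper_width: 0.0596
finger_force: 0.0
```

```bash
python3 - <<'E'
from plan import *
s=manip.observe();print(np.round(s["qpos"],3),yawof(s))
plan(.63,-.029,.215,241.1,50,.3,turn=241.1-yawof(s))
E
```

```text
[-0.979  0.124 -0.175  1.273 -0.     2.686] -29.972458639838678
from [ 0.3296 -0.3466  0.2395] to [ 0.63   -0.0292  0.2149] clock 3.5333
[{"dr":[0,0.01,-0.9],"translation":[0.05,-0.21,0.01],"jaw":0.3},{"dr":[0,0,-0.91],"translation":[0.07,-0.21,0.01],"jaw":0.3},{"dr":[0,0,-0.9],"translation":[0.09,-0.2,0.01],"jaw":0.3},{"dr":[0,0,-0.9],"translation":[0.11,-0.19,0.01],"jaw":0.3},{"dr":[0,0,-0.91],"translation":[0.13,-0.18,0.01],"jaw":0.3}]
[{"dr":[0,0,-0.9],"translation":[0.14,-0.17,0.01],"jaw":0.3},{"dr":[0,0,-0.91],"translation":[0.16,-0.15,0.01],"jaw":0.3},{"dr":[0,0,-0.9],"translation":[0.17,-0.14,0.01],"jaw":0.3},{"dr":[0,0,-0.9],"translation":[0.18,-0.12,0.01],"jaw":0.3},{"dr":[0,0,-0.91],"translation":[0.19,-0.1,0.01],"jaw":0.3}]
[{"dr":[0,0,-0.9],"translation":[0.2,-0.08,0.01],"jaw":0.3},{"dr":[0,0,-0.9],"translation":[0.21,-0.06,0.01],"jaw":0.3},{"dr":[0,0,-0.91],"translation":[0.21,-0.04,0.01],"jaw":0.3},{"dr":[0,0,-0.9],"translation":[0.22,-0.02,0.01],"jaw":0.3},{"dr":[0,0,-0.9],"translation":[0.22,0,0.01],"jaw":0.3}]
[{"dr":[0,0,-0.91],"translation":[0.22,0.02,0.01],"jaw":
[... 1345 characters left out ...]
ion":[-0.14,0.17,0.01],"jaw":0.3},{"dr":[0,0,-0.9],"translation":[-0.15,0.15,0.02],"jaw":0.3}]
[{"dr":[0,0,-0.91],"translation":[-0.17,0.14,0.01],"jaw":0.3},{"dr":[0,0,-0.9],"translation":[-0.18,0.12,0.02],"jaw":0.3},{"dr":[0,0,-0.9],"translation":[-0.19,0.11,0.01],"jaw":0.3},{"dr":[0,0,-0.91],"translation":[-0.2,0.09,0.02],"jaw":0.3},{"dr":[0,0,-0.9],"translation":[-0.21,0.07,0.01],"jaw":0.3}]
[{"dr":[0,0,-0.9],"translation":[-0.21,0.05,0.02],"jaw":0.3},{"dr":[0,0,-0.91],"translation":[-0.22,0.03,0.01],"jaw":0.3},{"dr":[0,0,-0.9],"translation":[-0.22,0,0.02],"jaw":0.3},{"dr":[0,0,-0.91],"translation":[-0.21,-0.01,0.01],"jaw":0.3},{"dr":[0,0,-0.9],"translation":[-0.21,-0.04,0.02],"jaw":0.3}]
```

I'll turn in place first with plain rows, then translate.

Request:
jog_arm([
  {"dr": [0,0,-1],"translation": [0,0,0],"jaw": 0.3},
  {"dr": [0,0,-1],"translation": [0,0,0],"jaw": 0.3},
  {"dr": [0,0,-1],"translation": [0,0,0],"jaw": 0.3},
  {"dr": [0,0,-1],"translation": [0,0,0],"jaw": 0.3},
  {"dr": [0,0,-1],"translation": [0,0,0],"jaw": 0.3},
])

```text
clock: 3.95
tcp_pos: [0.3289, -0.3459, 0.2396]
eef_rot: [1.0, 0.001, -0.0, -0.001]
wrist_force: [-0.0, -1.0, -0.8]
gripper_width: 0.0598
finger_force: 0.0
```

Request:
jog_arm([
  {"dr": [0,0,-1],"translation": [0,0,0],"jaw": 0.3},
  {"dr": [0,0,-1],"translation": [0,0,0],"jaw": 0.3},
  {"dr": [0,0,-1],"translation": [0,0,0],"jaw": 0.3},
  {"dr": [0,0,-1],"translation": [0,0,0],"jaw": 0.3},
  {"dr": [0,0,-1],"translation": [0,0,0],"jaw": 0.3},
])

```text
clock: 4.37
tcp_pos: [0.3288, -0.346, 0.2397]
eef_rot: [0.966, 0.26, 0.0, -0.001]
wrist_force: [-0.3, 0.1, 0.1]
gripper_width: 0.06
finger_force: 0.0
```

Request:
jog_arm([
  {"dr": [0,0,-1],"translation": [0,0,0],"jaw": 0.3},
  {"dr": [0,0,-1],"translation": [0,0,0],"jaw": 0.3},
  {"dr": [0,0,-1],"translation": [0,0,0],"jaw": 0.3},
  {"dr": [0,0,-1],"translation": [0,0,0],"jaw": 0.3},
  {"dr": [0,0,-1],"translation": [0,0,0],"jaw": 0.3},
])

```text
clock: 4.78
tcp_pos: [0.3288, -0.3459, 0.2396]
eef_rot: [0.866, 0.501, 0.0, -0.001]
wrist_force: [0.0, 0.5, 0.3]
gripper_width: 0.0595
finger_force: 0.0
```

Request:
jog_arm([
  {"dr": [0,0,-1],"translation": [0,0,0],"jaw": 0.3},
  {"dr": [0,0,-1],"translation": [0,0,0],"jaw": 0.3},
  {"dr": [0,0,-1],"translation": [0,0,0],"jaw": 0.3},
  {"dr": [0,0,-1],"translation": [0,0,0],"jaw": 0.3},
  {"dr": [0,0,-1],"translation": [0,0,0],"jaw": 0.3},
])

```text
clock: 5.2
tcp_pos: [0.3288, -0.3459, 0.2397]
eef_rot: [0.706, 0.708, 0.001, -0.001]
wrist_force: [0.5, 0.2, 0.4]
gripper_width: 0.0597
finger_force: 0.0
```

Request:
jog_arm([
  {"dr": [0,0,-1],"translation": [0,0,0],"jaw": 0.3},
  {"dr": [0,0,-1],"translation": [0,0,0],"jaw": 0.3},
  {"dr": [0,0,-1],"translation": [0,0,0],"jaw": 0.3},
  {"dr": [0,0,-1],"translation": [0,0,0],"jaw": 0.3},
  {"dr": [0,0,-1],"translation": [0,0,0],"jaw": 0.3},
])

```text
clock: 5.62
tcp_pos: [0.3288, -0.3459, 0.2397]
eef_rot: [0.499, 0.866, 0.001, -0.0]
wrist_force: [-0.4, 0.1, -0.5]
gripper_width: 0.0597
finger_force: 0.0
```

Request:
jog_arm([
  {"dr": [0,0,-1],"translation": [0,0,0],"jaw": 0.3},
  {"dr": [0,0,-1],"translation": [0,0,0],"jaw": 0.3},
  {"dr": [0,0,-1],"translation": [0,0,0],"jaw": 0.3},
  {"dr": [0,0,-1],"translation": [0,0,0],"jaw": 0.3},
  {"dr": [0,0,-1],"translation": [0,0,0],"jaw": 0.3},
])

```text
clock: 6.03
tcp_pos: [0.3288, -0.3459, 0.2397]
eef_rot: [0.258, 0.966, 0.001, -0.0]
wrist_force: [0.4, 0.3, 0.6]
gripper_width: 0.06
finger_force: 0.0
```

Request:
jog_arm([
  {"dr": [0,0,-1],"translation": [0,0,0],"jaw": 0.3},
  {"dr": [0,0,-1],"translation": [0,0,0],"jaw": 0.3},
  {"dr": [0,0,-1],"translation": [0,0,0],"jaw": 0.3},
  {"dr": [0,0,-1],"translation": [0,0,0],"jaw": 0.3},
  {"dr": [0,0,-1],"translation": [0,0,0],"jaw": 0.3},
])

```text
clock: 6.45
tcp_pos: [0.3288, -0.346, 0.2397]
eef_rot: [-0.001, 1.0, 0.001, 0.0]
wrist_force: [0.7, 0.2, 0.5]
gripper_width: 0.0599
finger_force: 0.0
```

```bash
python3 - <<'E'
from plan import *
s=manip.observe();print(np.round(s["qpos"],3),yawof(s))
plan(.63,-.029,.205,241.1,15,.3)
E
```

```text
[-9.800e-01  1.230e-01 -1.760e-01  1.273e+00  1.000e-03 -9.820e-01] -179.89135475256518
from [ 0.3288 -0.346   0.2397] to [ 0.6299 -0.0291  0.205 ] clock 6.45
[{"dr":[0,0,-0.68],"translation":[-0.5,0.53,0.06],"jaw":0.3},{"dr":[0,0,-0.68],"translation":[-0.54,0.49,0.06],"jaw":0.3},{"dr":[0,0,-0.68],"translation":[-0.57,0.45,0.06],"jaw":0.3},{"dr":[0,0,-0.68],"translation":[-0.6,0.41,0.06],"jaw":0.3},{"dr":[0,0,-0.68],"translation":[-0.63,0.36,0.06],"jaw":0.3}]
[{"dr":[0,0,-0.68],"translation":[-0.66,0.32,0.06],"jaw":0.3},{"dr":[0,0,-0.68],"translation":[-0.68,0.27,0.06],"jaw":0.3},{"dr":[0,0,-0.68],"translation":[-0.69,0.22,0.06],"jaw":0.3},{"dr":[0,0,-0.68],"translation":[-0.71,0.17,0.06],"jaw":0.3},{"dr":[0,0,-0.67],"translation":[-0.72,0.12,0.06],"jaw":0.3}]
[{"dr":[0,0,-0.68],"translation":[-0.73,0.07,0.06],"jaw":0.3},{"dr":[0,0,-0.67],"translation":[-0.73,0.02,0.06],"jaw":0.3},{"dr":[0,0,-0.68],"translation":[-0.73,-0.03,0.05],"jaw":0.3},{"dr":[0,0.01,-0.67],"translation":[-0.72,-0.08,0.06],"jaw":0.3},{"dr":[0.01,0,-0.68],"translation":[-0.71,-0.13,0.05],"jaw":0.3}]
```

Request:
jog_arm([
  {"dr": [0,0,-0.68],"translation": [-0.5,0.53,0.06],"jaw": 0.3},
  {"dr": [0,0,-0.68],"translation": [-0.54,0.49,0.06],"jaw": 0.3},
  {"dr": [0,0,-0.68],"translation": [-0.57,0.45,0.06],"jaw": 0.3},
  {"dr": [0,0,-0.68],"translation": [-0.6,0.41,0.06],"jaw": 0.3},
  {"dr": [0,0,-0.68],"translation": [-0.63,0.36,0.06],"jaw": 0.3},
])

```text
clock: 6.87
tcp_pos: [0.4302, -0.2399, 0.2278]
eef_rot: [-0.177, 0.984, 0.001, 0.0]
wrist_force: [0.3, -0.8, 0.3]
gripper_width: 0.0597
finger_force: 0.0
```

Request:
jog_arm([
  {"dr": [0,0,-0.68],"translation": [-0.66,0.32,0.06],"jaw": 0.3},
  {"dr": [0,0,-0.68],"translation": [-0.68,0.27,0.06],"jaw": 0.3},
  {"dr": [0,0,-0.68],"translation": [-0.69,0.22,0.06],"jaw": 0.3},
  {"dr": [0,0,-0.68],"translation": [-0.71,0.17,0.06],"jaw": 0.3},
  {"dr": [0,0,-0.67],"translation": [-0.72,0.12,0.06],"jaw": 0.3},
])

```text
clock: 7.28
tcp_pos: [0.5317, -0.1347, 0.2159]
eef_rot: [-0.348, 0.937, 0.001, 0.0]
wrist_force: [0.3, 0.5, -0.1]
gripper_width: 0.0598
finger_force: 0.0
```

Request:
jog_arm([
  {"dr": [0,0,-0.68],"translation": [-0.73,0.07,0.06],"jaw": 0.3},
  {"dr": [0,0,-0.67],"translation": [-0.73,0.02,0.06],"jaw": 0.3},
  {"dr": [0,0,-0.68],"translation": [-0.73,-0.03,0.05],"jaw": 0.3},
  {"dr": [0,0,-0.67],"translation": [-0.72,-0.08,0.06],"jaw": 0.3},
  {"dr": [0,0,-0.68],"translation": [-0.71,-0.13,0.05],"jaw": 0.3},
])

```text
clock: 7.7
tcp_pos: [0.6323, -0.0295, 0.2046]
eef_rot: [-0.508, 0.861, 0.001, 0.0]
wrist_force: [0.5, -0.4, 0.1]
gripper_width: 0.0597
finger_force: 0.0
```

```bash
python3 - <<'E'
from plan import *
from station import imaging
s=manip.observe();f=imaging.grab_frame("wrist");c=cam(f,s);I=f["image"]
cv2.imwrite("pics/w2.png",I[:,:,::-1])
print(s["clock"],s["gripper_width"],s["tcp_pos"],yawof(s))
for b in blobs(I,(5,70,60),(25,255,255),(0,0,640,400),100)[:2]:
    p=onz(c,b,.075)[:,:2];r=cv2.minAreaRect(p.astype(np.float32)*1000);print(b.mean(0),r)
E
```

```text
7.7 0.05967033938019842 [ 0.63232387 -0.02951108  0.20462826] -118.95842864176029
[321.34628975 151.2155477 ] ((615.9553833007812, -55.33549880981445), (90.94903564453125, 23.481372833251953), 61.14842987060547)
[552.77142857 316.1047619 ] ((503.6844177246094, 177.14199829101562), (52.82849884033203, 14.783405303955078), 34.699100494384766)
```

View pics/w2.png

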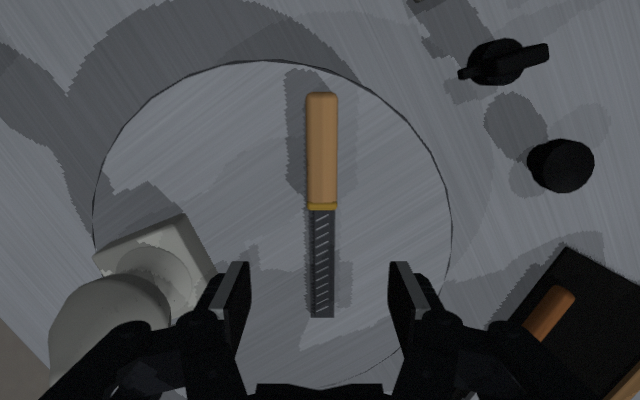

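The wrist view shows the rasp handle centred between the fingers' line at (321,151), with the finial at left and clear. It confirms the rasp pose to about 1 mm. Now I descend.

```bash
python3 - <<'E'
from plan import *
plan(.6304,-.029,.067,241.15,5,.3)
E
```

```text
from [ 0.6353 -0.0259  0.2037] to [ 0.6304 -0.0288  0.0669] clock 7.75
[{"dr":[0,0.01,0.01],"translation":[0.03,0.01,0.68],"jaw":0.3},{"dr":[0,0.01,0.01],"translation":[0.03,0.01,0.68],"jaw":0.3},{"dr":[0,0.01,0.01],"translation":[0.03,0.02,0.69],"jaw":0.3},{"dr":[0,0.01,0.01],"translation":[0.02,0.01,0.68],"jaw":0.3},{"dr":[0,0,0.01],"translation":[0.02,0.02,0.69],"jaw":0.3}]
```

Request:
jog_arm([
  {"dr": [0,0,0],"translation": [0.03,0.01,0.68],"jaw": 0.3},
  {"dr": [0,0,0],"translation": [0.03,0.01,0.68],"jaw": 0.3},
  {"dr": [0,0,0],"translation": [0.03,0.02,0.68],"jaw": 0.3},
  {"dr": [0,0,0],"translation": [0.02,0.01,0.68],"jaw": 0.3},
  {"dr": [0,0,0],"translation": [0.02,0.02,0.5],"jaw": 0.3},
])

```text
clock: 8.17
tcp_pos: [0.6252, -0.0337, 0.0736]
eef_rot: [-0.506, 0.862, 0.001, -0.001]
wrist_force: [-1.3, 0.0, -0.1]
gripper_width: 0.0596
finger_force: 0.0
```

Request:
jog_arm([
  {"dr": [0,0,0],"translation": [0,0,0.15],"jaw": 0.3},
  {"dr": [0,0,0],"translation": [0,0,0],"jaw": 1},
  {"dr": [0,0,0],"translation": [0,0,0],"jaw": 1},
  {"dr": [0,0,0],"translation": [0,0,0],"jaw": 1},
  {"dr": [0,0,0],"translation": [0,0,0],"jaw": 1},
])

```text
clock: 8.58
tcp_pos: [0.6281, -0.0342, 0.0725]
eef_rot: [-0.506, 0.862, -0.001, 0.002]
wrist_force: [0.6, -0.4, 5.0]
gripper_width: 0.0218
finger_force: 60.3
```

Request:
jog_arm([
  {"dr": [0,0,0],"translation": [0,0,0],"jaw": 1},
  {"dr": [0,0,0],"translation": [0,0,0],"jaw": 1},
  {"dr": [0,0,0],"translation": [0,0,-0.2],"jaw": 1},
  {"dr": [0,0,0],"translation": [0,0,-0.4],"jaw": 1},
  {"dr": [0,0,0],"translation": [0,0,-0.6],"jaw": 1},
])

```text
clock: 9.0
tcp_pos: [0.6245, -0.0336, 0.1167]
eef_rot: [-0.506, 0.862, 0.002, -0.002]
wrist_force: [1.3, -0.7, -2.4]
gripper_width: 0.0218
finger_force: 59.2
```

```bash
python3 - <<'E'
from plan import *
from station import imaging
s=manip.observe();f=imaging.grab_frame("wrist");c=cam(f,s);I=f["image"]
z=s["tcp_pos"][2];print(s["clock"],s["gripper_width"],s["finger_force"],s["tcp_pos"],yawof(s))
cv2.imwrite("pics/w3.png",I[:,:,::-1])
for b in blobs(I,(5,70,60),(25,255,255),(150,0,450,400),100)[:2]:
    p=onz(c,b,z+.008)[:,:2];r=cv2.minAreaRect(p.astype(np.float32)*1000);print(b.mean(0),r)
E
```

```text
9.0 0.021845196450353366 59.221739172935486 [ 0.62448962 -0.03358748  0.11673113] -119.1796211619562
[318.67193676 215.51581028] ((611.944091796875, -56.460140228271484), (89.2930679321289, 22.839982986450195), 61.08256912231445)
```

```bash
python3 - <<'E'
from plan import *
p=plan(.4624,.3162,.12,213.65,15,1)
plan(.4624,.3162,.035,213.65,5,1,start=p)
E
```

```text
from [ 0.6279 -0.0341  0.1235] to [0.4624 0.3162 0.1199] clock 9.05
[{"dr":[0,0,0.3],"translation":[-0.38,0.53,0.01],"jaw":1},{"dr":[0,0,0.3],"translation":[-0.36,0.54,0],"jaw":1},{"dr":[0,0,0.3],"translation":[-0.34,0.55,0.01],"jaw":1},{"dr":[0,0,0.3],"translation":[-0.32,0.56,0],"jaw":1},{"dr":[0,0,0.3],"translation":[-0.31,0.57,0.01],"jaw":1}]
[{"dr":[0,0,0.3],"translation":[-0.29,0.58,0],"jaw":1},{"dr":[0,0,0.3],"translation":[-0.27,0.58,0.01],"jaw":1},{"dr":[0,0,0.3],"translation":[-0.25,0.59,0],"jaw":1},{"dr":[0,0,0.3],"translation":[-0.23,0.6,0.01],"jaw":1},{"dr":[0,0.01,0.3],"translation":[-0.21,0.61,0],"jaw":1}]
[{"dr":[0,0,0.31],"translation":[-0.2,0.62,0],"jaw":1},{"dr":[-0.01,0.01,0.3],"translation":[-0.17,0.62,0.01],"jaw":1},{"dr":[0,0,0.31],"translation":[-0.16,0.63,0.01],"jaw":1},{"dr":[-0.01,0.01,0.3],"translation":[-0.13,0.63,0],"jaw":1},{"dr":[0,0,0.31],"translation":[-0.12,0.63,0.01],"jaw":1}]
from [0.4624 0.3162 0.1199] to [0.4624 0.3162 0.0351] clock 9.05
[{"dr":[0,0,0],"translation":[0,0,0.42],"jaw":1},{"dr":[0,0,0],"translation":[0,0,0.43],"jaw":1},{"dr":[0,0,0],"translation":[0,0,0.42],"jaw":1},{"dr":[0,0,0],"translation":[0,0,0.43],"jaw":1},{"dr":[0,0,0],"translation":[0,0,0.42],"jaw":1}]
```

Request:
jog_arm([
  {"dr": [0,0,0.3],"translation": [-0.38,0.53,0.01],"jaw": 1},
  {"dr": [0,0,0.3],"translation": [-0.36,0.54,0],"jaw": 1},
  {"dr": [0,0,0.3],"translation": [-0.34,0.55,0.01],"jaw": 1},
  {"dr": [0,0,0.3],"translation": [-0.32,0.56,0],"jaw": 1},
  {"dr": [0,0,0.3],"translation": [-0.31,0.57,0.01],"jaw": 1},
])

```text
clock: 9.47
tcp_pos: [0.5703, 0.0841, 0.1174]
eef_rot: [-0.436, 0.9, 0.001, 0.0]
wrist_force: [-0.8, 1.0, -2.3]
gripper_width: 0.0219
finger_force: 59.4
```

Request:
jog_arm([
  {"dr": [0,0,0.3],"translation": [-0.29,0.58,0],"jaw": 1},
  {"dr": [0,0,0.3],"translation": [-0.27,0.58,0.01],"jaw": 1},
  {"dr": [0,0,0.3],"translation": [-0.25,0.59,0],"jaw": 1},
  {"dr": [0,0,0.3],"translation": [-0.23,0.6,0.01],"jaw": 1},
  {"dr": [0,0,0.3],"translation": [-0.21,0.61,0],"jaw": 1},
])

```text
clock: 9.88
tcp_pos: [0.5152, 0.2005, 0.1167]
eef_rot: [-0.364, 0.931, 0.001, 0.0]
wrist_force: [0.7, -0.6, -2.5]
gripper_width: 0.0218
finger_force: 59.4
```

Request:
jog_arm([
  {"dr": [0,0,0.31],"translation": [-0.2,0.62,0],"jaw": 1},
  {"dr": [0,0,0.3],"translation": [-0.17,0.62,0.01],"jaw": 1},
  {"dr": [0,0,0.31],"translation": [-0.16,0.63,0.01],"jaw": 1},
  {"dr": [0,0,0.3],"translation": [-0.13,0.63,0],"jaw": 1},
  {"dr": [0,0,0.31],"translation": [-0.12,0.63,0.01],"jaw": 1},
])

```text
clock: 10.3
tcp_pos: [0.4602, 0.3174, 0.1157]
eef_rot: [-0.289, 0.957, 0.001, 0.0]
wrist_force: [0.8, 1.1, -2.1]
gripper_width: 0.0219
finger_force: 59.4
```

Request:
jog_arm([
  {"dr": [0,0,0],"translation": [0,0,0.42],"jaw": 1},
  {"dr": [0,0,0],"translation": [0,0,0.42],"jaw": 1},
  {"dr": [0,0,0],"translation": [0,0,0.42],"jaw": 1},
  {"dr": [0,0,0],"translation": [0,0,0.3],"jaw": 1},
  {"dr": [0,0,0],"translation": [0,0,0],"jaw": 1},
])

```text
clock: 10.72
tcp_pos: [0.4589, 0.3156, 0.0505]
eef_rot: [-0.29, 0.957, 0.0, -0.002]
wrist_force: [-0.6, -1.0, -2.9]
gripper_width: 0.0221
finger_force: 59.4
```

```bash
python3 - <<'E'
from plan import *
from station import imaging
s=manip.observe();f=imaging.grab_frame("wrist");c=cam(f,s);I=f["image"]
z=s["tcp_pos"][2];print(s["clock"],s["gripper_width"],s["finger_force"],s["tcp_pos"],R.from_quat(s["eef_rot"]).as_matrix()[:,2],yawof(s),s["wrist_force"])
cv2.imwrite("pics/w4.png",I[:,:,::-1])
for b in blobs(I,(5,70,60),(25,255,255),(0,0,640,400),100)[:4]:
    p=onz(c,b,z+.008)[:,:2];r=cv2.minAreaRect(p.astype(np.float32)*1000);print(b.mean(0),r)
E
```

```text
10.7167 0.022116658752019625 59.407169222831726 [0.45893003 0.31556059 0.05051757] [-0.00442398 -0.00102663 -0.99998969] -146.33899839028797 [-0.60938398 -1.02990217 -2.90678914]
[318.61886051 215.64440079] ((437.0638427734375, 300.90618896484375), (89.69559478759766, 23.611459732055664), 34.05409622192383)
[473.62931034 227.12284483] ((409.261474609375, 358.00750732421875), (88.73978424072266, 21.230016708374023), 33.58087158203125)
[151.79716981 222.41509434] ((477.1982727050781, 246.18899536132812), (79.69523620605469, 21.056886672973633), 34.366485595703125)
[461.97727273 375.45454545] ((463.5004577636719, 400.62005615234375), (14.886305809020996, 3.1481072902679443), 76.42253112792969)
```

View pics/w4.png

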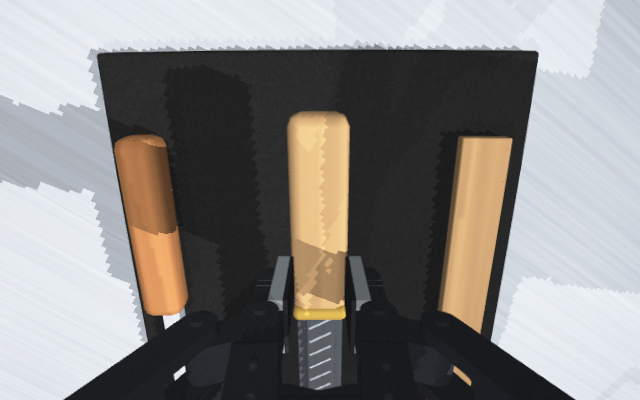

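The rasp sits centred in the gap and parallel, with its handle at the chisel-handle end. I lower it and release.

Request:
jog_arm([
  {"dr": [0,0,0],"translation": [0,0,0.25],"jaw": 1},
  {"dr": [0,0,0],"translation": [0,0,0.25],"jaw": 1},
  {"dr": [0,0,0],"translation": [0,0,0.2],"jaw": 1},
  {"dr": [0,0,0],"translation": [0,0,0.05],"jaw": 1},
  {"dr": [0,0,0],"translation": [0,0,0],"jaw": 1},
])

```text
clock: 11.18
tcp_pos: [0.4605, 0.3161, 0.0223]
eef_rot: [-0.289, 0.957, 0.0, -0.001]
wrist_force: [0.1, -0.7, -2.8]
gripper_width: 0.0218
finger_force: 59.4
```

```bash
python3 - <<'E'
from plan import *
s=manip.observe()
print(s["clock"],s["tcp_pos"],s["wrist_force"])
E
```

```text
11.1833 [0.46052539 0.31607611 0.02229634] [ 0.1229184  -0.69900526 -2.77176246]
```

Request:
jog_arm([
  {"dr": [0,0,0],"translation": [0,0,0.05],"jaw": 1},
  {"dr": [0,0,0],"translation": [0,0,0.05],"jaw": 1},
  {"dr": [0,0,0],"translation": [0,0,0],"jaw": 1},
  {"dr": [0,0,0],"translation": [0,0,0],"jaw": 1},
  {"dr": [0,0,0],"translation": [0,0,0],"jaw": 1},
])

```text
clock: 11.6
tcp_pos: [0.4614, 0.3166, 0.0195]
eef_rot: [-0.289, 0.957, 0.001, 0.001]
wrist_force: [-1.3, -0.5, -3.3]
gripper_width: 0.022
finger_force: 59.4
```

Request:
jog_arm([
  {"dr": [0,0,0],"translation": [0,0,0.05],"jaw": 1},
  {"dr": [0,0,0],"translation": [0,0,0.03],"jaw": 1},
  {"dr": [0,0,0],"translation": [0,0,0],"jaw": 1},
  {"dr": [0,0,0],"translation": [0,0,0],"jaw": 1},
  {"dr": [0,0,0],"translation": [0,0,0],"jaw": 1},
])

```text
clock: 12.02
tcp_pos: [0.4617, 0.3168, 0.0185]
eef_rot: [-0.289, 0.957, 0.001, 0.001]
wrist_force: [-5.1, -2.0, 14.9]
gripper_width: 0.0222
finger_force: 61.3
```

Contact. I release and lift.

Request:
jog_arm([
  {"dr": [0,0,0],"translation": [0,0,-0.05],"jaw": 1},
  {"dr": [0,0,0],"translation": [0,0,0],"jaw": 0.3},
  {"dr": [0,0,0],"translation": [0,0,0],"jaw": 0.3},
  {"dr": [0,0,0],"translation": [0,0,0],"jaw": 0.3},
  {"dr": [0,0,0],"translation": [0,0,0],"jaw": 0.3},
])

```text
clock: 12.43
tcp_pos: [0.4613, 0.3165, 0.0179]
eef_rot: [-0.289, 0.957, 0.001, 0.0]
wrist_force: [-0.3, 1.1, 0.8]
gripper_width: 0.0599
finger_force: 0.0
```

Request:
jog_arm([
  {"dr": [0,0,0],"translation": [0,0,-0.3],"jaw": 0.3},
  {"dr": [0,0,0],"translation": [0,0,-0.8],"jaw": 0.3},
  {"dr": [0,0,0],"translation": [0,0,-1],"jaw": 0.3},
  {"dr": [0,0,0],"translation": [0,0,-1],"jaw": 0.3},
  {"dr": [0,0,0],"translation": [0,0,-1],"jaw": 0.3},
])

```text
clock: 12.85
tcp_pos: [0.4607, 0.3161, 0.1834]
eef_rot: [-0.289, 0.957, 0.0, -0.0]
wrist_force: [1.3, 0.2, -0.0]
gripper_width: 0.0595
finger_force: 0.0
```

```bash
python3 - <<'E'
from plan import *
from station import imaging
s=manip.observe();f=imaging.grab_frame("wrist");c=cam(f,s);I=f["image"]
print(s["clock"],s["tcp_pos"],yawof(s),np.round(s["qpos"],2))
cv2.imwrite("pics/w5.png",I[:,:,::-1])
for b in blobs(I,(5,70,60),(25,255,255),(0,0,640,400),100)[:4]:
    p=onz(c,b,.022)[:,:2];r=cv2.minAreaRect(p.astype(np.float32)*1000);print(b.mean(0),r)
b=blobs(I,(0,0,0),(180,255,60),(0,0,640,300),100)[0];print(b.min(0),b.max(0),cv2.minAreaRect(onz(c,b,.006)[:,:2].astype(np.float32)*1000))
f=imaging.grab_frame("top");np.savez("top1.npz",**f);t=cam(f);I=f["image"]
b=[b for b in blobs(I,(0,0,0),(180,255,50),(285,220,362,255))];
for k in b: print("knob",k.mean(0),k.tolist() if 330<k.mean(0)[0]<350 else "")
E
```

```text
12.85 [0.46072918 0.31605299 0.18336385] -146.35842851964432 [ 0.46  0.3  -0.09  1.18  0.   -0.13]
[412.82093664 190.17906336] ((427.509033203125, 393.31744384765625), (147.03384399414062, 26.720849990844727), 33.68380355834961)
[318.9453125  153.41796875] ((441.0961608886719, 302.77215576171875), (91.56757354736328, 24.5203914642334), 34.25058364868164)
[219.348659   168.31034483] ((500.46673583984375, 238.8696746826172), (99.5909194946289, 24.18446922302246), 34.38686752319336)
[189  63] [448 299] ((472.9692077636719, 324.3289794921875), (228.3842010498047, 246.69357299804688), 33.5622444152832)
knob [301.55263158 240.05263158] 
knob [339.59459459 233.75675676] [[341, 225], [341, 226], [341, 227], [340, 228], [339, 229], [338, 230], [337, 231], [336, 231], [335, 232], [334, 233], [334, 234], [334, 235], [334, 236], [334, 237], [335, 238], [335, 239], [336, 240], [337, 240], [338, 241], [339, 241], [340, 241], [341, 240], [342, 240], [343, 239], [344, 238], [344, 237], [345, 236], [345, 235], [344, 234], [344, 233], [343, 232], [343, 231], [343, 230], [342, 229], [342, 228], [341, 227], [341, 226]]
```

The rasp is placed, with its origin within about 1.5 mm of the mat centre and yaw 34°. Next I move above the pointer knob.

```bash
python3 - <<'E'
from plan import *
t=cam(np.load("top1.npz"));print(onz(t,[[339.5,235.5]],.045),onz(t,[[341,225]],.024))
plan(.455,-.045,.20,164,15,.3)
E
```

```text
[[ 0.44859086 -0.04251549  0.045     ]] [[ 0.47956794 -0.047778    0.024     ]]
from [0.465  0.3182 0.1894] to [ 0.455  -0.0452  0.2   ] clock 12.95
[{"dr":[0,0.01,0.55],"translation":[0.35,-0.49,-0.02],"jaw":0.3},{"dr":[0,0.01,0.55],"translation":[0.32,-0.51,-0.02],"jaw":0.3},{"dr":[0,0.01,0.55],"translation":[0.29,-0.53,-0.02],"jaw":0.3},{"dr":[0,0.01,0.55],"translation":[0.26,-0.55,-0.02],"jaw":0.3},{"dr":[0,0.01,0.55],"translation":[0.23,-0.56,-0.02],"jaw":0.3}]
[{"dr":[0,0.01,0.55],"translation":[0.19,-0.57,-0.02],"jaw":0.3},{"dr":[0,0.01,0.55],"translation":[0.16,-0.59,-0.02],"jaw":0.3},{"dr":[0.01,0.01,0.55],"translation":[0.13,-0.59,-0.02],"jaw":0.3},{"dr":[0,0.01,0.55],"translation":[0.09,-0.6,-0.02],"jaw":0.3},{"dr":[0,0,0.55],"translation":[0.06,-0.6,-0.02],"jaw":0.3}]
[{"dr":[0.01,0,0.55],"translation":[0.02,-0.61,-0.02],"jaw":0.3},{"dr":[0.01,0.01,0.56],"translation":[-0.01,-0.61,-0.02],"jaw":0.3},{"dr":[0,0.01,0.55],"translation":[-0.05,-0.6,-0.02],"jaw":0.3},{"dr":[0.01,0,0.56],"translation":[-0.08,-0.6,-0.02],"jaw":0.3},{"dr":[0,0.01,0.55],"translation":[-0.12,-0.6,-0.02],"jaw":0.3}]
```

Request:
jog_arm([
  {"dr": [0,0,0.55],"translation": [0.35,-0.49,-0.02],"jaw": 0.3},
  {"dr": [0,0,0.55],"translation": [0.32,-0.51,-0.02],"jaw": 0.3},
  {"dr": [0,0,0.55],"translation": [0.29,-0.53,-0.02],"jaw": 0.3},
  {"dr": [0,0,0.55],"translation": [0.26,-0.55,-0.02],"jaw": 0.3},
  {"dr": [0,0,0.55],"translation": [0.23,-0.56,-0.02],"jaw": 0.3},
])

```text
clock: 13.37
tcp_pos: [0.4571, 0.1945, 0.1853]
eef_rot: [-0.148, 0.989, 0.001, -0.0]
wrist_force: [0.4, 0.1, 0.7]
gripper_width: 0.06
finger_force: 0.0
```

Request:
jog_arm([
  {"dr": [0,0,0.55],"translation": [0.19,-0.57,-0.02],"jaw": 0.3},
  {"dr": [0,0,0.55],"translation": [0.16,-0.59,-0.02],"jaw": 0.3},
  {"dr": [0,0,0.55],"translation": [0.13,-0.59,-0.02],"jaw": 0.3},
  {"dr": [0,0,0.55],"translation": [0.09,-0.6,-0.02],"jaw": 0.3},
  {"dr": [0,0,0.55],"translation": [0.06,-0.6,-0.02],"jaw": 0.3},
])

```text
clock: 13.78
tcp_pos: [0.454, 0.0733, 0.1892]
eef_rot: [-0.004, 1.0, 0.001, -0.0]
wrist_force: [0.5, -0.6, -0.3]
gripper_width: 0.0598
finger_force: 0.0
```

Request:
jog_arm([
  {"dr": [0,0,0.55],"translation": [0.02,-0.61,-0.02],"jaw": 0.3},
  {"dr": [0,0,0.56],"translation": [-0.01,-0.61,-0.02],"jaw": 0.3},
  {"dr": [0,0,0.55],"translation": [-0.05,-0.6,-0.02],"jaw": 0.3},
  {"dr": [0,0,0.56],"translation": [-0.08,-0.6,-0.02],"jaw": 0.3},
  {"dr": [0,0,0.55],"translation": [-0.12,-0.6,-0.02],"jaw": 0.3},
])

```text
clock: 14.2
tcp_pos: [0.4509, -0.0482, 0.1931]
eef_rot: [0.14, 0.99, 0.001, -0.0]
wrist_force: [0.2, -0.1, -0.0]
gripper_width: 0.0599
finger_force: 0.0
```

```bash
python3 - <<'E'
from plan import *
from station import imaging
imaging.grab_frame("wrist")
s=manip.observe();f=imaging.grab_frame("wrist");c=cam(f,s);I=f["image"];np.savez("wk.npz",**f,q=s["eef_rot"],p=s["tcp_pos"])
print(s["clock"],s["tcp_pos"],yawof(s),np.round(s["qpos"],2))
crop=cv2.resize(I[60:320,180:460],None,fx=2,fy=2,interpolation=cv2.INTER_CUBIC)
g=np.clip((crop.astype(float)/255)**.5*255,0,255).astype(np.uint8)
cv2.imwrite("pics/w6.png",g[:,:,::-1])
E
```

```text
14.25 [ 0.45149586 -0.05166505  0.19324707] 163.54668239816408 [-0.29  0.1  -0.32  1.15 -0.   -0.  ]
```

View pics/w6.png

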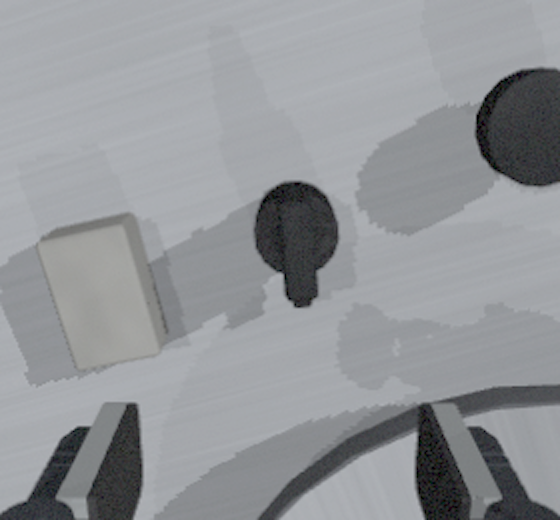

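The view looks almost straight down on the knob at crop (296,230), which is full image (328,175). The bar and nose point down-image to (302,303), about 4° off the tool axis. I measure its axis.

```bash
python3 - <<'E'
from plan import *
f=dict(np.load("wk.npz"));s={"eef_rot":f["q"],"tcp_pos":f["p"]};c=cam(f,s);I=f["image"]
b=blobs(I,(0,0,0),(180,255,55),(290,130,370,225),100)
k=b[0];W=onz(c,k,.031)[:,:2]*1000
x0=290;m=np.zeros(I.shape[:2],np.uint8);cv2.drawContours(m,[k],-1,255,-1)
o=cv2.morphologyEx(m,cv2.MORPH_OPEN,cv2.getStructuringElement(cv2.MORPH_ELLIPSE,(25,25)))
oc=max(cv2.findContours(o,0,cv2.CHAIN_APPROX_NONE)[0],key=cv2.contourArea)[:,0]
def circ(p):
    A=np.c_[2*p,np.ones(len(p))];x=np.linalg.lstsq(A,(p**2).sum(1),rcond=None)[0];return x[:2],np.sqrt(x[2]+x[:2]@x[:2])
ow=onz(c,oc,.031)[:,:2]*1000;C,r=circ(ow);print("hub",C,r)
d=np.linalg.norm(W-C,axis=1)
N=W[d>24];print("nose max",d.max());v=N.mean(0)-C
# nose sides: axis from points
far=W[d>d.max()-3].mean(0)-C;print("yaw",np.degrees(np.arctan2(v[1],v[0])),np.degrees(np.arctan2(far[1],far[0])))
g=cv2.cvtColor(I,cv2.COLOR_RGB2GRAY);print(g[150:214:3,300:348:2])
E
```

```text
hub [447.72807941 -42.96248605] 19.593371451631302
nose max 35.567587599269764
yaw -10.968151243540694 -11.617823898950466
[[108 108 111 111 111 111 111 110 108 108 107  76  69  64  61  63  93 110
  110 110 109 118 116 117]
 [112 110 111 107 107 107 108 108  75  10   6   7   4   7   5   6   6   7
   13  65 111 116 119 119]
 [107 107 109 109 108 109  65  14   4   2   7   7   4   7   5   4  10  10
    6   5  21  86 110 116]
 [112 110 109 106  98  70   1   0   4   6   5   7   6   5   6   9   6   8
   15  15   4  12  76  99]
 [116 106  82  77  78   8   9  10  14   7  11   9   7  13  11  12  14   7
   15  13  14  11   8  86]
 [ 87  85  81  78  56   6   9  12  11   6   8   9  13  16  13  13  14  14
   10   8  13  16  13  37]
 [ 84  84  83  76  12  10  10  11   7   9   8  15  10  12  15   7  11  15
   11   8   9  12  11  10]
 [ 86  87  85  71  12  10  12  11   7  12  10  13  17  16  13  12  14   9
   14  10  11  11  13  17]
 [ 83  85  85  63  14  11   8  15   8   5   6  14  16  15  16  12  14   8
    9   7  11   8  13  11]
 [ 84  82  83  67  10  10   7  10   9   4   6  13  12  17  13  13  1
[... 545 characters left out ...]
85  83  84  85  84  84  84  75  17   4   6  11  17  13  13  12  10
   14  45  87  91  93  92]
 [ 85  84  86  84  84  83  84  85 112 112 114   4  15  15  15  16  16  14
    7  40  92  91  93  91]
 [ 83  83  86  86  86  88  86 113 112 109 108  19   9  13  14  13  14  12
   12  36  91  90  92  92]
 [ 88  86  83  84  82  83 105 111 109 107 110  40   9   9  15   8  10  12
    6  23  92  94  92  91]
 [ 84  84  84  84  85  82  80 107 107 107 108  57   7  12  12  13  14  10
   13  20  88  90  91 108]
 [ 84  84  84  77  76  78  91 111 112 112 111 110  62  21   4   9  12   8
   66  94 101 107 105 107]
 [ 84  83  78  78  79  77 111 110 107 108 106 108 109  85  19  20  42  62
  103 107 107 108 109 109]]
```

```bash
python3 - <<'E'
from plan import *
p=plan(.4477,-.043,.09,168.7,5,.3)
E
```

```text
from [ 0.4514 -0.0498  0.1932] to [ 0.4478 -0.043   0.09  ] clock 14.3
[{"dr":[0,0,-0.17],"translation":[0.03,0.03,0.52],"jaw":0.3},{"dr":[0,0,-0.16],"translation":[0.03,0.03,0.51],"jaw":0.3},{"dr":[0,0,-0.17],"translation":[0.02,0.03,0.52],"jaw":0.3},{"dr":[0,0,-0.16],"translation":[0.03,0.02,0.51],"jaw":0.3},{"dr":[0,0,-0.17],"translation":[0.02,0.03,0.52],"jaw":0.3}]
```

Request:
jog_arm([
  {"dr": [0,0,-0.17],"translation": [0.03,0.03,0.52],"jaw": 0.3},
  {"dr": [0,0,-0.17],"translation": [0.03,0.03,0.52],"jaw": 0.3},
  {"dr": [0,0,-0.17],"translation": [0.03,0.03,0.52],"jaw": 0.3},
  {"dr": [0,0,-0.17],"translation": [0.02,0.03,0.4],"jaw": 0.3},
  {"dr": [0,0,-0.17],"translation": [0.02,0.03,0.2],"jaw": 0.3},
])

```text
clock: 14.72
tcp_pos: [0.446, -0.0388, 0.1048]
eef_rot: [0.094, 0.996, 0.001, -0.002]
wrist_force: [0.3, -0.1, -0.5]
gripper_width: 0.0593
finger_force: 0.0
```

```bash
python3 - <<'E'
from plan import *
s=manip.observe();print(s["tcp_pos"],yawof(s),s["clock"])
p=plan(.4477,-.043,.038,168.7,5,.3)
E
```

```text
[ 0.44596279 -0.03877217  0.10477172] 169.245048862817 14.7167
from [ 0.446  -0.0388  0.1048] to [ 0.4478 -0.0431  0.038 ] clock 14.7167
[{"dr":[0,-0.01,0.02],"translation":[-0.01,-0.02,0.33],"jaw":0.3},{"dr":[0,-0.01,0.02],"translation":[-0.01,-0.02,0.33],"jaw":0.3},{"dr":[0.01,0,0.02],"translation":[-0.02,-0.02,0.34],"jaw":0.3},{"dr":[0,-0.01,0.02],"translation":[-0.01,-0.02,0.33],"jaw":0.3},{"dr":[0.01,0,0.01],"translation":[-0.02,-0.02,0.34],"jaw":0.3}]
```

Request:
jog_arm([
  {"dr": [0,0,0.02],"translation": [-0.01,-0.02,0.4],"jaw": 0.3},
  {"dr": [0,0,0.02],"translation": [-0.01,-0.02,0.4],"jaw": 0.3},
  {"dr": [0,0,0.02],"translation": [-0.02,-0.02,0.4],"jaw": 0.3},
  {"dr": [0,0,0.02],"translation": [-0.02,-0.02,0.25],"jaw": 0.3},
  {"dr": [0,0,0],"translation": [-0.01,-0.02,0.1],"jaw": 0.3},
])

```text
clock: 15.13
tcp_pos: [0.4488, -0.0435, 0.0438]
eef_rot: [0.098, 0.995, 0.001, -0.001]
wrist_force: [-0.3, -0.9, -0.3]
gripper_width: 0.0596
finger_force: 0.0
```

```bash
python3 - <<'E'
from plan import *
s=manip.observe();print(s["tcp_pos"],yawof(s),s["clock"])
p=plan(.4477,-.043,.036,168.7,5,.3)
E
```

```text
[ 0.44877053 -0.04353566  0.04382825] 168.71153314067945 15.1333
from [ 0.4488 -0.0435  0.0438] to [ 0.4477 -0.0429  0.0358] clock 15.1333
[{"dr":[0,0,0],"translation":[0.01,0,0.04],"jaw":0.3},{"dr":[0,-0.01,0],"translation":[0,0,0.04],"jaw":0.3},{"dr":[0.01,0,0],"translation":[0.01,0,0.04],"jaw":0.3},{"dr":[0,-0.01,0],"translation":[0,0,0.04],"jaw":0.3},{"dr":[0.01,0,0],"translation":[0.01,0.01,0.04],"jaw":0.3}]
```

Request:
jog_arm([
  {"dr": [0,0,0],"translation": [0.02,0,0.1],"jaw": 0.3},
  {"dr": [0,0,0],"translation": [0,0,0.05],"jaw": 0.3},
  {"dr": [0,0,0],"translation": [0,0,0],"jaw": 0.6},
  {"dr": [0,0,0],"translation": [0,0,0],"jaw": 1},
  {"dr": [0,0,0],"translation": [0,0,0],"jaw": 1},
])

```text
clock: 15.55
tcp_pos: [0.4494, -0.0442, 0.0398]
eef_rot: [0.099, 0.995, 0.001, 0.001]
wrist_force: [-0.0, -0.3, 0.5]
gripper_width: 0.0238
finger_force: 0.0
```

Request:
jog_arm([
  {"dr": [0,0,0],"translation": [0,0,0],"jaw": 1},
  {"dr": [0,0,0],"translation": [0,0,0],"jaw": 1},
  {"dr": [0,0,0],"translation": [0,0,0],"jaw": 1},
  {"dr": [0,0,0],"translation": [0,0,0],"jaw": 1},
  {"dr": [0,0,0],"translation": [0,0,0],"jaw": 1},
])

```text
clock: 15.97
tcp_pos: [0.4494, -0.0442, 0.0398]
eef_rot: [0.099, 0.995, 0.001, 0.001]
wrist_force: [-0.8, 0.6, 6.4]
gripper_width: 0.0127
finger_force: 61.8
```

The knob is gripped. I lift it and go to a viewing pose with the camera over the shaft.

Request:
jog_arm([
  {"dr": [0,0,0],"translation": [0,0,-0.2],"jaw": 1},
  {"dr": [0,0,0],"translation": [0,0,-0.6],"jaw": 1},
  {"dr": [0,0,0],"translation": [0,0,-1],"jaw": 1},
  {"dr": [0,0,0],"translation": [0,0,-1],"jaw": 1},
  {"dr": [0,0,0],"translation": [0,0,-0.8],"jaw": 1},
])

```text
clock: 16.38
tcp_pos: [0.4486, -0.0443, 0.1859]
eef_rot: [0.099, 0.995, 0.001, 0.0]
wrist_force: [1.8, -0.3, -1.0]
gripper_width: 0.0129
finger_force: 61.0
```

```bash
python3 - <<'E'
from plan import *
s=manip.observe();print(s["gripper_width"],s["finger_force"])
p=plan(.575,-.295,.19,198,10,1)
E
```

```text
0.012919456260832185 60.9846031665802
from [ 0.4486 -0.0443  0.1859] to [ 0.5751 -0.295   0.1901] clock 16.3833
[{"dr":[0,0,-0.49],"translation":[-0.43,-0.55,-0.01],"jaw":1},{"dr":[0,0,-0.49],"translation":[-0.4,-0.57,-0.01],"jaw":1},{"dr":[0,0,-0.49],"translation":[-0.38,-0.59,-0.01],"jaw":1},{"dr":[0,0,-0.49],"translation":[-0.34,-0.61,-0.01],"jaw":1},{"dr":[0,0,-0.49],"translation":[-0.31,-0.63,-0.01],"jaw":1}]
[{"dr":[0,0,-0.49],"translation":[-0.28,-0.65,-0.01],"jaw":1},{"dr":[0,0,-0.49],"translation":[-0.25,-0.66,-0.01],"jaw":1},{"dr":[0,0,-0.49],"translation":[-0.21,-0.67,-0.01],"jaw":1},{"dr":[0,0.01,-0.49],"translation":[-0.18,-0.68,-0.01],"jaw":1},{"dr":[0.01,0,-0.48],"translation":[-0.14,-0.69,-0.02],"jaw":1}]
```

Request:
jog_arm([
  {"dr": [0,0,-0.49],"translation": [-0.43,-0.55,-0.01],"jaw": 1},
  {"dr": [0,0,-0.49],"translation": [-0.4,-0.57,-0.01],"jaw": 1},
  {"dr": [0,0,-0.49],"translation": [-0.38,-0.59,-0.01],"jaw": 1},
  {"dr": [0,0,-0.49],"translation": [-0.34,-0.61,-0.01],"jaw": 1},
  {"dr": [0,0,-0.49],"translation": [-0.31,-0.63,-0.01],"jaw": 1},
])

```text
clock: 16.8
tcp_pos: [0.5119, -0.1702, 0.1853]
eef_rot: [-0.031, 1.0, 0.001, 0.0]
wrist_force: [0.8, 0.1, -1.5]
gripper_width: 0.0126
finger_force: 61.0
```

Request:
jog_arm([
  {"dr": [0,0,-0.49],"translation": [-0.28,-0.65,-0.01],"jaw": 1},
  {"dr": [0,0,-0.49],"translation": [-0.25,-0.66,-0.01],"jaw": 1},
  {"dr": [0,0,-0.49],"translation": [-0.21,-0.67,-0.01],"jaw": 1},
  {"dr": [0,0,-0.49],"translation": [-0.18,-0.68,-0.01],"jaw": 1},
  {"dr": [0,0,-0.48],"translation": [-0.14,-0.69,-0.01],"jaw": 1},
])

```text
clock: 17.22
tcp_pos: [0.5753, -0.2961, 0.1867]
eef_rot: [-0.157, 0.988, 0.001, -0.0]
wrist_force: [0.4, 0.4, -0.4]
gripper_width: 0.0129
finger_force: 61.0
```

Request:
jog_arm([
  {"dr": [0,0,0],"translation": [0,0,0],"jaw": 1},
  {"dr": [0,0,0],"translation": [0,0,0],"jaw": 1},
  {"dr": [0,0,0],"translation": [0,0,0],"jaw": 1},
  {"dr": [0,0,0],"translation": [0,0,0],"jaw": 1},
  {"dr": [0,0,0],"translation": [0,0,0],"jaw": 1},
])

```text
clock: 17.63
tcp_pos: [0.5749, -0.2938, 0.1872]
eef_rot: [-0.157, 0.988, 0.001, 0.0]
wrist_force: [0.2, 0.4, -1.1]
gripper_width: 0.0127
finger_force: 61.0
```

```bash
python3 - <<'E'
from plan import *
from station import imaging
s=manip.observe();f=imaging.grab_frame("wrist");c=cam(f,s);I=f["image"];np.savez("wg.npz",**f,q=s["eef_rot"],p=s["tcp_pos"])
print(s["clock"],s["tcp_pos"],yawof(s),np.round(s["qpos"],2),proj(c,[.515,-.32,.084]))
for n in ["top","side"]: np.savez(n+"2.npz",**imaging.grab_frame(n))
x,y=[int(v) for v in proj(c,[.515,-.32,.084])[0]]
a=cv2.resize(I[max(y-60,0):y+60,x-60:x+60],(600,600),interpolation=cv2.INTER_CUBIC)
b=cv2.resize(I,(200,125));o=np.zeros((600,800,3),np.uint8);o[:,:600]=a;o[:125,600:]=b
S=np.load("side2.npz");u,v=[int(k) for k in proj(cam(S),[s["tcp_pos"]])[0]];o[200:400,600:]=cv2.resize(S["image"][v-30:v+30,u-30:u+30],(200,200))
cv2.imwrite("pics/w7.png",np.clip((o/255.)**.6*255,0,255).astype(np.uint8)[:,:,::-1]);print("origin",x-60,max(y-60,0))
E
```

```text
17.6333 [ 0.57485694 -0.29375274  0.18723668] -161.96707998135324 [-0.6   0.47  0.17  1.27  0.   -0.91] [[309.0704702  109.72227558]]
origin 249 49
```

View pics/w7.png

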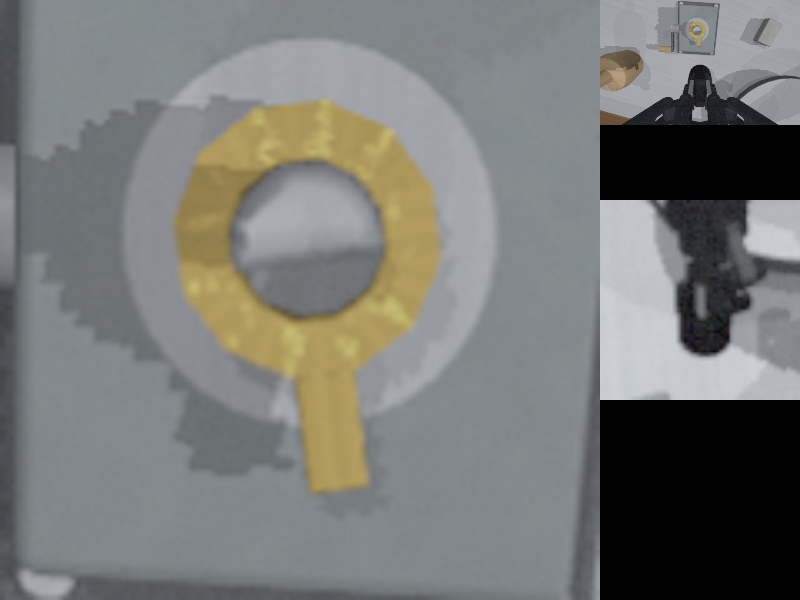

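The close view shows the collar ring at crop (308,238) with its tab running to (340,488). The shaft's flat edge is perpendicular to the tab. I measure the axis and yaw, and check where the knob sits in the hand from its rear silhouette.

```bash
python3 - <<'E'
from plan import *
f=dict(np.load("wg.npz"));s={"eef_rot":f["q"],"tcp_pos":f["p"]};c=cam(f,s);I=f["image"]
k=blobs(I,(15,80,60),(35,255,255),(252,50,366,167),100)[0]
W=onz(c,k,.066)[:,:2]*1000
C=np.array([515,-320.])
for _ in range(10):
    q=W[np.linalg.norm(W-C,axis=1)<21];A=np.c_[2*q,np.ones(len(q))];x=np.linalg.lstsq(A,(q**2).sum(1),rcond=None)[0];C=x[:2]
d=np.linalg.norm(W-C,axis=1);print("collar",C,np.sqrt(x[2]+C@C),d.max())
for lo in (22,26,30):
    n=W[d>lo].mean(0)-C;print("tab yaw",np.degrees(np.arctan2(n[1],n[0])))
# inner hole (shaft tip silhouette)
m=np.zeros(I.shape[:2],np.uint8);cv2.drawContours(m,[k],-1,255,-1)
gold=cv2.inRange(cv2.cvtColor(I,cv2.COLOR_RGB2HSV),np.array((15,80,60)),np.array((35,255,255)))
h=cv2.bitwise_and(m,cv2.bitwise_not(gold));hc=max(cv2.findContours(h,0,cv2.CHAIN_APPROX_NONE)[0],key=cv2.contourArea)[:,0]
for z in(.066,.081):
    w=onz(c,hc,z)[:,:2]*1000;A=np.c_[2*w,np.ones(len(w))];x=np.linalg.lstsq(A,(w**2).sum(1),rcond=None)[0];print("hole",z,x[:2],np.sqrt(x[2]+x[:2]@x[:2]))
# second view: top camera
f2=np.load("top2.npz");t=cam(f2)
# knob in hand
T=np.eye(4);T[:3,:3]=R.from_quat(s["eef_rot"]).as_matrix();T[:3,3]=s["tcp_pos"]
th=np.linspace(0,2*np.pi,72)
for o in(0,.002,.004):
    P=np.concatenate([np.c_[o+.0185*np.cos(th),.0185*np.sin(th),0*th+zz] for zz in(.0078,.0398)])
    u=proj(c,P@T[:3,:3].T+T[:3,3]);print("pred",o,u.min(0),u.max(0),u[:72].min(0))
g=cv2.cvtColor(I,cv2.COLOR_RGB2GRAY);print(g[190:270:2,320]);print([ (r,np.where(g[r,280:360]<45)[0][[0,-1]]+280) for r in range(212,250,4) if (g[r,280:360]<45).any()])
E
```

```text
collar [ 507.66109576 -322.1800358 ] 18.510369658039053 35.63089156431405
tab yaw 25.27598970824508
tab yaw 25.40033364298853
tab yaw 25.107665406215308
hole 0.066 [ 507.19129594 -322.23168015] 10.414016702927038
hole 0.081 [ 506.73165113 -322.01702487] 9.82297988118165
pred 0 [279.55210988 206.12187878] [358.37949616 299.15654737] [279.55210988 228.51903715]
pred 0.002 [279.39590488 202.58124328] [358.52597503 295.59074173] [279.39590488 224.40062877]
pred 0.004 [279.23884057 199.01767268] [358.67323902 291.9972159 ] [279.23884057 220.24986451]
[131 129 131 127 121 127 130 127  87   8   5   6   3   2   5   6   4   4
   6   7   2   6   4   2   1   4  10   5   7   5   9   7   5  11  15  12
  11  13  14  15]
[(212, array([301, 339])), (216, array([296, 343])), (220, array([292, 347])), (224, array([290, 349])), (228, array([288, 351])), (232, array([287, 352])), (236, array([286, 353])), (240, array([285, 354])), (244, array([284, 355])), (248, array([283, 356]))]
```

```bash
python3 - <<'E'
from plan import *
f=np.load("top0.npz");c=cam(f)
k=blobs(f["image"],(15,80,60),(35,255,255),(410,185,460,245))[0]
W=onz(c,k,.066)[:,:2]*1000;C=np.array([508,-322.])
for _ in range(10):
    d=np.linalg.norm(W-C,axis=1);q=W[(d<22)];A=np.c_[2*q,np.ones(len(q))];x=np.linalg.lstsq(A,(q**2).sum(1),rcond=None)[0];C=x[:2]
print("top collar",C,np.sqrt(x[2]+C@C))
plan(.5081,-.3218,.14,205.25,5,1)
E
```

```text
top collar [ 508.17422632 -320.87139753] 15.979441849717292
from [ 0.5752 -0.2942  0.1874] to [ 0.5082 -0.3219  0.1401] clock 17.7833
[{"dr":[0,0,-0.24],"translation":[0.36,-0.03,0.24],"jaw":1},{"dr":[0,0,-0.24],"translation":[0.36,-0.02,0.24],"jaw":1},{"dr":[0,0,-0.24],"translation":[0.36,-0.01,0.23],"jaw":1},{"dr":[0,0,-0.24],"translation":[0.37,0,0.24],"jaw":1},{"dr":[0.01,0.01,-0.24],"translation":[0.36,0.01,0.23],"jaw":1}]
```

Request:
jog_arm([
  {"dr": [0,0,-0.24],"translation": [0.36,-0.03,0.24],"jaw": 1},
  {"dr": [0,0,-0.24],"translation": [0.36,-0.02,0.24],"jaw": 1},
  {"dr": [0,0,-0.24],"translation": [0.36,-0.01,0.23],"jaw": 1},
  {"dr": [0,0,-0.24],"translation": [0.37,0,0.24],"jaw": 1},
  {"dr": [0,0,-0.24],"translation": [0.36,0.01,0.23],"jaw": 1},
])

```text
clock: 18.2
tcp_pos: [0.5077, -0.3223, 0.1396]
eef_rot: [-0.219, 0.976, 0.0, 0.0]
wrist_force: [0.8, 0.7, -0.8]
gripper_width: 0.0129
finger_force: 61.0
```

Request:
jog_arm([
  {"dr": [0,0,0],"translation": [0,0,0],"jaw": 1},
  {"dr": [0,0,0],"translation": [0,0,0],"jaw": 1},
  {"dr": [0,0,0],"translation": [0,0,0],"jaw": 1},
  {"dr": [0,0,0],"translation": [0,0,0],"jaw": 1},
  {"dr": [0,0,0],"translation": [0,0,0],"jaw": 1},
])

```text
clock: 18.62
tcp_pos: [0.5093, -0.3226, 0.1404]
eef_rot: [-0.218, 0.976, 0.0, 0.001]
wrist_force: [0.1, 1.0, -1.8]
gripper_width: 0.0125
finger_force: 60.9
```

```bash
python3 - <<'E'
from plan import *
s=manip.observe();print(s["tcp_pos"],yawof(s)+360,R.from_quat(s["eef_rot"]).as_matrix()[:,2])
plan(.5084,-.3213,.127,205.25,5,1)
E
```

```text
[ 0.50934102 -0.32255597  0.14039863] 205.22268809019826 [ 1.59052091e-03  3.87608338e-04 -9.99998660e-01]
from [ 0.5093 -0.3226  0.1404] to [ 0.5083 -0.3213  0.1272] clock 18.6167
[{"dr":[0,0,0],"translation":[0,0.01,0.07],"jaw":1},{"dr":[0,0,0],"translation":[0,0.01,0.07],"jaw":1},{"dr":[0,0.01,0],"translation":[0,0.01,0.06],"jaw":1},{"dr":[0,0,0],"translation":[0,0,0.07],"jaw":1},{"dr":[0,0.01,0],"translation":[0.01,0.01,0.06],"jaw":1}]
```

Aligned. Now I descend slowly, watching the force.

Request:
jog_arm([
  {"dr": [0,0,0],"translation": [0.01,0.02,0.1],"jaw": 1},
  {"dr": [0,0,0],"translation": [0,0.01,0.1],"jaw": 1},
  {"dr": [0,0,0],"translation": [0,0.01,0.1],"jaw": 1},
  {"dr": [0,0,0],"translation": [0,0,0.1],"jaw": 1},
  {"dr": [0,0,0],"translation": [0,0,0.05],"jaw": 1},
])

```text
clock: 19.03
tcp_pos: [0.507, -0.321, 0.1207]
eef_rot: [-0.218, 0.976, 0.001, -0.0]
wrist_force: [0.1, -0.6, 1.6]
gripper_width: 0.0127
finger_force: 61.4
```

Request:
jog_arm([
  {"dr": [0,0,0],"translation": [0,0,0.05],"jaw": 1},
  {"dr": [0,0,0],"translation": [0,0,0.05],"jaw": 1},
  {"dr": [0,0,0],"translation": [0,0,0.05],"jaw": 1},
  {"dr": [0,0,0],"translation": [0,0,0],"jaw": 1},
  {"dr": [0,0,0],"translation": [0,0,0],"jaw": 1},
])

```text
clock: 19.45
tcp_pos: [0.5073, -0.3214, 0.1155]
eef_rot: [-0.218, 0.976, 0.001, 0.0]
wrist_force: [0.7, -0.6, -1.2]
gripper_width: 0.0127
finger_force: 61.0
```

The bore is on the shaft with no side force. I continue onto the collar.

Request:
jog_arm([
  {"dr": [0,0,0],"translation": [0,0,0.05],"jaw": 1},
  {"dr": [0,0,0],"translation": [0,0,0.05],"jaw": 1},
  {"dr": [0,0,0],"translation": [0,0,0.05],"jaw": 1},
  {"dr": [0,0,0],"translation": [0,0,0.05],"jaw": 1},
  {"dr": [0,0,0],"translation": [0,0,0.05],"jaw": 1},
])

```text
clock: 19.87
tcp_pos: [0.5074, -0.3214, 0.1056]
eef_rot: [-0.218, 0.976, 0.0, 0.0]
wrist_force: [0.1, -0.3, 3.0]
gripper_width: 0.0125
finger_force: 61.6
```

Request:
jog_arm([
  {"dr": [0,0,0],"translation": [0,0,0.05],"jaw": 1},
  {"dr": [0,0,0],"translation": [0,0,0.05],"jaw": 1},
  {"dr": [0,0,0],"translation": [0,0,0.05],"jaw": 1},
  {"dr": [0,0,0],"translation": [0,0,0],"jaw": 1},
  {"dr": [0,0,0],"translation": [0,0,0],"jaw": 1},
])

```text
clock: 20.28
tcp_pos: [0.5074, -0.3214, 0.1005]
eef_rot: [-0.218, 0.976, 0.0, 0.001]
wrist_force: [-1.4, 0.4, 6.6]
gripper_width: 0.0126
finger_force: 62.0
```

Request:
jog_arm([
  {"dr": [0,0,0],"translation": [0,0,0.04],"jaw": 1},
  {"dr": [0,0,0],"translation": [0,0,0.04],"jaw": 1},
  {"dr": [0,0,0],"translation": [0,0,0.03],"jaw": 1},
  {"dr": [0,0,0],"translation": [0,0,0],"jaw": 1},
  {"dr": [0,0,0],"translation": [0,0,0],"jaw": 1},
])

```text
clock: 20.7
tcp_pos: [0.5075, -0.3214, 0.0977]
eef_rot: [-0.218, 0.976, -0.0, 0.001]
wrist_force: [-3.4, 2.2, 14.1]
gripper_width: 0.0125
finger_force: 63.3
```

Request:
jog_arm([
  {"dr": [0,0,0],"translation": [0,0,0.03],"jaw": 1},
  {"dr": [0,0,0],"translation": [0,0,0],"jaw": 1},
  {"dr": [0,0,0],"translation": [0,0,0],"jaw": 1},
  {"dr": [0,0,0],"translation": [0,0,0],"jaw": 1},
  {"dr": [0,0,0],"translation": [0,0,0],"jaw": 1},
])

```text
clock: 21.12
tcp_pos: [0.5076, -0.3214, 0.0976]
eef_rot: [-0.218, 0.976, -0.001, 0.001]
wrist_force: [-4.7, 4.7, 20.4]
gripper_width: 0.013
finger_force: 64.3
```

Request:
jog_arm([
  {"dr": [0,0,0],"translation": [0,0,0],"jaw": 1},
  {"dr": [0,0,0],"translation": [0,0,0],"jaw": 1},
  {"dr": [0,0,0],"translation": [0,0,0],"jaw": 1},
  {"dr": [0,0,0],"translation": [0,0,0],"jaw": 1},
  {"dr": [0,0,0],"translation": [0,0,0],"jaw": 1},
])

```text
clock: 21.53
tcp_pos: [0.5076, -0.3215, 0.0976]
eef_rot: [-0.218, 0.976, -0.001, 0.001]
wrist_force: [-5.5, 4.4, 20.6]
gripper_width: 0.0132
finger_force: 64.3
```

The z reading stays at 0.0976 m while the force rises to 20 N, so the collar is at its hard stop. I hand the job in.

```bash
python3 -c "
from station import manip
print(manip.sign_off())"
```

```text
the job is handed in; nothing more can be done
None
```

I handed the job in at about 21.5 s of the 51 s: the rasp is released in the gap on the mat, parallel and with its handle at the chisel-handle end, and the pointer knob is on the D-shaft, still gripped and pressed with about 20 N against the collar's bottom stop; the hand-in returned no verdict.

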